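# Stamp the end of a pen blank in the lever press

## Task

Take the light beech pen blank out of the sloping rack and stand it upright, fully home, in the square socket of the lever press: the gap under the raised die is shorter than the blank, so put its lower end in while it leans out of the open side of the press, and straighten it as it goes down. Let go of it, then press the lever handle firmly down to stamp the blank's end and let the lever spring back up, leaving the blank standing in the socket. Leave the walnut blank, the wax tin and the sanding block where they are.

Things in the scene. Friction and masses are not known exactly. Their poses are not given: they have to be found in the camera images.
- beech_blank: The work: a straight light beech pen blank, square-cornered, 24 x 150 x 22 mm (its x, y, z axes), about 90 g. Its long axis is y (both ends alike); origin at the centre of the 24 x 150 underside, so its middle lies 11 mm along +z. It starts in one of the rack's two places, on the slope, +y end uppermost, its x across the rack.
- beech_blank_centre (a point): The middle of the beech blank's volume; same axes as the blank.
- walnut_blank: Bystander: the dark walnut pen blank in the other place of the rack, 26 x 142 x 23 mm (x, y, z), lying the same way. Leave it there.
- rack: Fixed pale wooden rack, base board x -67 to +49, y -98 to +98, 12 mm high; origin on the bench. Its +x is the side the blanks' tops lean to (away from the robot); y runs across its two places, at y = +42 and -42 mm. The blanks lie at 45 degrees in the x-z plane, tops toward +x and up. The middle of the beech blank lies at x = +8, z = +87 mm.
- press: Fixed dark green cast C-frame lever press, 290 mm high; origin on the bench under the ram's axis, z up; robot on its -x side. Base plate x -52 to +52, y -140 to +50, 10 mm high. Column at y -131 to -95, 34 mm wide in x; at z 196 to 226 mm an arm 28 mm wide reaches from it to the ram guide (36 mm diameter, z 196 to 232) at y = 0. The throat is open to +y, the side the lever points to, and to -x.
- socket_mouth (a point): Centre of the mouth of the square socket in the steel socket block under the die, 46 mm above the bench; press axes. The socket is 29 x 29 mm (sides along the press's x and y), 36 mm deep, walls plain and vertical, floor flat; the block is 60 x 60 mm outside. With the blank home its middle is 39 mm and its top 114 mm above the mouth.
- ram: Sliding ram with a 14 x 14 mm square brass stamping die; press axes, origin at the centre of the die's lower face, 134 mm above the socket mouth while the lever is up, so the 150 mm blank cannot be brought in upright. It comes down 20 mm to meet a blank that is home. The ram is 20 mm in diameter above the die.
- lever_grip (a point): Middle of the lever's round dark wooden grip (22 mm diameter, 73 mm long, along the lever). Lever up, it is 88 mm toward the press's +y from the ram's axis and 315 mm above the bench; push it down from above. The lever turns in the press's y-z plane about a pivot 55 mm toward -y from the ram's axis, 255 mm above the bench and 155 mm from this point.
- lever (a joint): Lever angle, rad: 0 = up (start; grip 0.40 rad above level), growing as the grip is pressed down, stop at 0.46. The ram descends 55 mm per rad: the die meets a home blank at about 0.36. A return spring lifts it when let go: 3 N at the grip at first, 6 N at the blank; each newton more gives about 2.8 N at the die. About 14 N at the grip stamps well; the die must press with 10 N or more.
- wax_tin: Bystander: round grey tin with a brown lid, 67 mm diameter, 22 mm high; origin at the centre of its underside.
- sanding_block: Bystander: brown cork sanding block, 56 x 92 x 27 mm; origin at the centre of its underside.
- rack_rest (a point): Middle of the rack's upper cross slat, at the level of the blanks' undersides; rack axes. The blanks rest on it 69 to 83 mm from their lower ends, which stand on a toe slat; pegs flank them 24 mm from the lower end. Above 85 mm they are free all round: the beech blank can be gripped across its 24 mm width by fingers pointing straight down 110 mm from its lower end, and lifted straight up.
There are look-alikes about, which are no part of the job. What is shaped like the beech_blank but orange or white is not meant.

How it is judged (in metres and radians):
On the way, in this order (a step that is already met when the one before it is completed fails the run):
1. the beech blank stands upright in the socket, home on its floor, let go by the fingers, with the lever still up (horizontal distance between beech_blank_centre and socket_mouth below 0.007 m and z of beech_blank_centre in the frame of socket_mouth below 0.042 m and angle between the y axis of beech_blank and the z axis of press, either way round below 0.08 rad and contact force between the fingers and beech_blank below 0.1 N and value of joint lever below 0.12 rad), for 0.2 s.
2. the die is pressed onto the end of the standing blank with at least 10 N (horizontal distance between beech_blank_centre and socket_mouth below 0.007 m and z of beech_blank_centre in the frame of socket_mouth below 0.042 m and angle between the y axis of beech_blank and the z axis of press, either way round below 0.08 rad and contact force between ram and beech_blank above 10 N), for 0.1 s.
At the end, for the whole second after the job is handed in: The beech blank stands at rest in the press's socket: its middle within 7 mm of the socket's axis and no more than 42 mm above the mouth (home is 39), upright within 0.08 rad; the lever is back up (under 0.1 rad) and the die is off the blank (horizontal distance between beech_blank_centre and socket_mouth below 0.007 m and z of beech_blank_centre in the frame of socket_mouth below 0.042 m and angle between the y axis of beech_blank and the z axis of press, either way round below 0.08 rad and value of joint lever below 0.1 rad and linear speed of beech_blank below 0.02 m/s and contact force between ram and beech_blank below 0.1 N); the robot touches nothing.
It fails at once if the walnut blank is moved by more than 25 mm (distance of walnut_blank from where it was at the start of the episode above 0.025 m).
It fails at once if the wax tin is moved by more than 25 mm (distance of wax_tin from where it was at the start of the episode above 0.025 m).
It fails at once if the sanding block is moved by more than 25 mm (distance of sanding_block from where it was at the start of the episode above 0.025 m).
It also fails if it takes over 59 s, if anything falls off the work surface, if the arm or the gripper's body presses on something with over 40 N, if the wrist force passes 120 N, or if a joint passes its speed limit or range.

## Robot

A 6-joint arm with a two-finger parallel gripper is mounted at the origin on a cart in front of the work surface, level with it; the furniture and walls round the work are solid. World frame = base frame: x ahead of the robot, y to its left, z up, the work surface at z = 0. Lengths are in m, angles in degrees, forces in N, time in s.
With the tool pointing down it reaches from about 0.4 to 0.825 m from the base axis. Payload 7 kg.
Tool frame: the origin (TCP) lies at the very end of the fingers, on their centre line; the grasp point (between the pads) lies 19 mm behind it; z points along the fingers, y is the line along which they close (so a half turn about z gives the same grasp; the last joint's range is limited). The gripper opens to 88 mm and grips with 3 to 60 N. Pads are 19 mm wide; open, the fingers measure 130 mm over their backs; the gripper's body (78 mm by 193 mm) begins 47 mm behind the grasp point.
Start: joints at [-54.368, 20.546, 0.682, 0, -70.136, -16.507], TCP at [0.221, -0.638, 0.227] pointing down, gripper open.
Joint ranges: [-176.03, 176.03], [-82.01, 121.73], [-58.28, 71.71], [-173.87, 95.51], [-174.79, -0.11], [-173.66, 173.66]. Speed limits (degrees/s): [136.94, 136.94, 172.46, 180, 180, 180].

## Interface

Orientations are given as [roll, pitch, yaw] about the fixed x, y, z axes, in that order (R = Rz(yaw) Ry(pitch) Rx(roll)).
In Python, from plant import ctrl, cams, workorder gives the robot as it stands.
- The arm moves only by the tool play_rows, never from a script. Its argument "motion" is a list of rows, each an object of numbers: "x", "y", "z": the shift along the tool's x, y, z normalised to -1 to 1, where 1 is 0.025 m; "rx", "ry", "rz": the turn, a rotation vector about the tool's x, y, z normalised to -1 to 1, where 1 is 4 degrees. A call has 1 to 20 rows; each row shifts and turns the commanded pose from where the row before left it, along the tool's axes as they then stand; what a row does not reach is not made up. A row lasts 1/8 s, in which the tool goes at most 62.5 mm and 10.7 degrees, less where a joint would pass 70% of its speed; a pose out of reach is approached as far as the arm can. A call with a number of a shift or a turn outside -1 to 1 is refused whole. A call with a gripper value outside its range is refused whole. "fingers" is the opening, from -1 (shut) to 1 (fully open), set as the call begins (left out, the last holds). The fingers move at their own pace and stop on an object; the grip force is fixed at half the most. Time passes only in rows, so rows that do not move let the fingers close. It gives the time, the measured TCP pose, the force, the opening and the grip force at its end, in the units of the state.
- ctrl.get_obs(): the state, without advancing time (a new reading comes with each control period).
- cams.snapshot(name): name is "scene" or "side" or "wrist"; returns the picture (420x560x3 uint8, blue, green, red); there is no depth.
- cams.get_calibration(name): a dict with "vertical_fov" (degrees; the focal length in pixels is half the picture's height over the tangent of half this angle, whatever the lens; pixels are square), "cx", "cy" (the principal point, pixels), "position" and "rotation" of the camera in the world. Camera axes: x right, y up, looking along -z (the intrinsics and any distortion apply to the point x, -y, -z); pixel columns grow to the right and rows downward; lengths in m; the calibration is good to about 2 mm. A picture is of the moment at which its call begins: read the wrist's pose just before it. get_calibration takes no time and is no camera call; for the wrist camera it gives the pose at the moment of the call.
- workorder.close_job(): hands the job in; it is judged then, once.
The state is a dict: "clock": time; "joint_pos": joint angles; "qvel": joint speeds; "tau": joint torques, N m; "tool_pos": TCP position; "orientation": TCP orientation; "force": force on the tool from outside, world axes, zero at the start; "moment": the same for the moment, N m; "opening": finger opening in m; "gripper_force": force on a finger pad.
Only numpy, scipy, OpenCV 4.12 (cv2) and the standard library are available. Lean on these libraries where they do the work, as an engineer would, in place of code of your own. Each camera call takes 0.05 s, during which the arm holds its last target. There are 200 camera calls.

## Working session

There is one attempt and no reset: what is moved stays moved. The work goes in short steps, Python scripts to look and compute and a tool call to move; the robot and the scene stay as the last step left them, time stands still between calls to the robot, and variables do not carry over. Pictures are saved under pics/ and viewed, at most 10 in all, crops included, and the job is handed in when it is done.

Besides the shell and the picture viewer there is one more tool, called in YAML: its name, and indented under it one key for each argument. play_rows: Moves the arm, as the interface text tells. Its arguments: {"type":"object","properties":{"motion":{"type":"array"},"fingers":{"type":"number"}},"required":["motion"]}

```bash
mkdir -p pics; ls
python3 - <<'E'
from plant import ctrl,cams,workorder
import cv2,numpy as np
for n in ["scene","side"]:
    c=cams.get_calibration(n);print(n,c)
    cv2.imwrite(f"pics/{n}0.png",cams.snapshot(n))
print(cams.get_calibration("wrist"))
o=ctrl.get_obs();print(o)
E
```

```text
pics
scene {'vertical_fov': 55.71226144479859, 'cx': 279.1900926488304, 'cy': 201.45015766138073, 'position': array([-0.08583365,  0.82820972,  0.70753106]), 'rotation': array([  63.6472994 ,   -0.76287027, -141.60280355])}
side {'vertical_fov': 48.39319373338442, 'cx': 284.08533796257075, 'cy': 213.54408916177977, 'position': array([0.25296043, 1.07700053, 1.13232749]), 'rotation': array([  51.14399197,   -0.51118146, -164.01941059])}
{'vertical_fov': 66.92740778611544, 'cx': 274.8653849083281, 'cy': 207.9424311963592, 'position': array([ 0.15250314, -0.66019981,  0.38409703]), 'rotation': array([-1.52461435e+01, -3.15268877e-02,  1.09106153e+02])}
{'clock': 0.1, 'joint_pos': array([-5.43686352e+01,  2.05886516e+01,  6.40241206e-01, -1.75461888e-02,
       -7.01375791e+01, -1.65073161e+01]), 'qvel': array([ 0.07966236, -0.1037708 ,  0.12717664,  0.09179936, -0.00136656,
       -0.07265911]), 'tau': array([ 4.32080069e-04, -5.84161878e+01,  2.93750685e+01,  7.01543033e+00,
        1.01429559e-02, -8.60570026e-05]), 'tool_pos': array([ 0.22097457, -0.63734235,  0.22571134]), 'orientation': array([ 1.79912867e+02, -8.61950379e-03, -1.60881919e+02]), 'force': array([-0.64020573, -0.309357  ,  0.05641194]), 'moment': array([ 0.01140366, -0.04198598,  0.00924334]), 'gripper_force': 0.0, 'opening': 0.08755736129516928}
```

View pics/scene0.png

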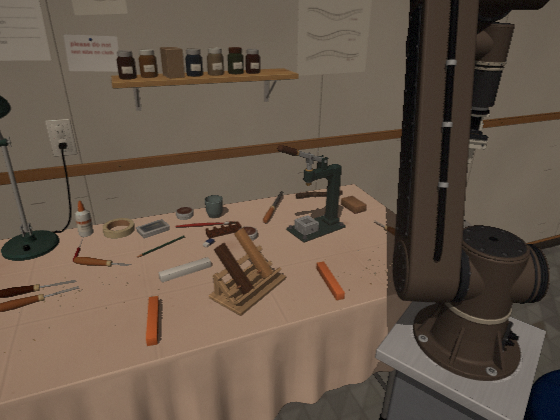

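View pics/side0.png

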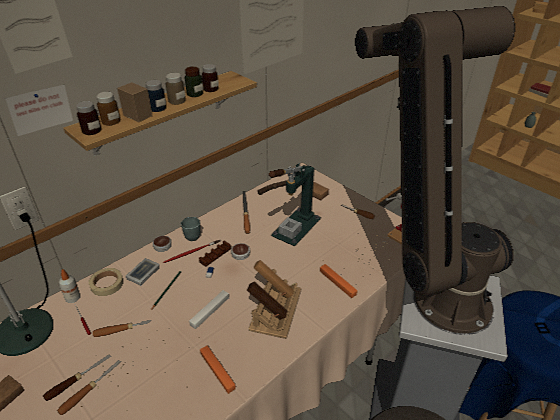

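Scene: the rack is at about (248,275), the beech blank (255,250) is the far one, walnut is (235,268), and the press is at (320,200). I'll enlarge both views to pick points.

```bash
cat > h.py <<'E'
import numpy as np,cv2
from plant import ctrl,cams,workorder
from scipy.spatial.transform import Rotation as R
def cal(n):
    c=cams.get_calibration(n);return dict(f=210/np.tan(np.radians(c['vertical_fov'])/2),cx=c['cx'],cy=c['cy'],p=np.array(c['position']),R=R.from_euler('xyz',c['rotation'],degrees=True).as_matrix())
def ray(c,u,v):
    d=c['R']@np.array([(u-c['cx'])/c['f'],-(v-c['cy'])/c['f'],-1.]);return c['p'],d/np.linalg.norm(d)
def onz(c,u,v,z):
    p,d=ray(c,u,v);return p+d*(z-p[2])/d[2]
def tri(*obs):
    A=np.zeros((3,3));b=np.zeros(3);rs=[ray(*o) for o in obs]
    for p,d in rs:
        M=np.eye(3)-np.outer(d,d);A+=M;b+=M@p
    x=np.linalg.solve(A,b);return x,max(np.linalg.norm((np.eye(3)-np.outer(d,d))@(x-p)) for p,d in rs)
def proj(c,X):
    q=c['R'].T@(np.asarray(X)-c['p']);return c['cx']+c['f']*q[0]/-q[2],c['cy']-c['f']*q[1]/-q[2]
def crop(n,out,u0,v0,w,h,s):
    im=cams.snapshot(n);cv2.imwrite(out,cv2.resize(im[v0:v0+h,u0:u0+w],None,fx=s,fy=s,interpolation=cv2.INTER_CUBIC))
E
python3 - <<'E'
from h import *
a=cv2.imread('pics/scene0.png')[140:315,200:380];b=cv2.imread('pics/side0.png')[155:345,235:345]
A=cv2.resize(a,None,fx=4.4,fy=4.4,interpolation=2)[:600,:800]
cv2.imwrite('pics/sc.png',cv2.resize(a,None,fx=3,fy=3,interpolation=2)) 
b4=cv2.resize(b,None,fx=3,fy=3,interpolation=2);a3=cv2.resize(a,None,fx=2.5,fy=2.5,interpolation=2)
w=np.zeros((600,800,3),np.uint8);w[:a3.shape[0],:450]=a3;w[:570,460:790]=b4
cv2.imwrite('pics/both.png',w)
cs,cd=cal('scene'),cal('side')
print('scene floor',[onz(cs,u,v,0).round(3) for u,v in[(248,290),(318,232)]])
E
```

```text
scene floor [array([0.518, 0.19 , 0.   ]), array([ 0.542, -0.196,  0.   ])]
```

View pics/both.png

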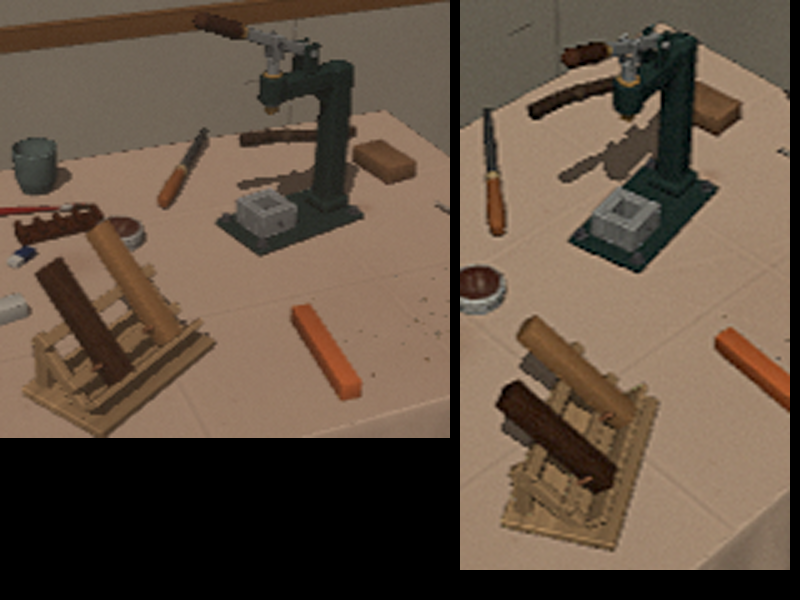

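The combined crop shows the beech in the robot-right place of the rack, with the walnut beside it. The press's socket block has its opening at crop (266,203) in scene and (627,209) in side. Triangulating now.

Run:
```python
from h import *
cs,cd=cal('scene'),cal('side')
S=lambda x,y:(cs,200+x/2.5-.3,140+y/2.5-.3)
D=lambda x,y:(cd,235+(x-460)/3-.33,155+y/3-.33)
P=dict(mouth=((266,203),(627,209)),die=((271,110),(627,119)),gripend=((197,21),(566,57)),gripin=((243,36),(606,49)),bl=((217,223),(570,240)),bf=((262,254),(637,270)),br=((363,216),(718,187)),
 rl=((25,393),(503,525)),rf=((103,437),(614,548)),rr=((215,343),(658,400)),btop=((96,229),(530,328)),tin=((127,228),(480,280)))
for k,(a,b) in P.items():
    x,e=tri(S(*a),D(*b));print(k,x.round(4),round(e,4))
for k in['bl','bf','br']:print(k,onz(*S(*P[k][0]),.010).round(4),onz(*D(*P[k][1]),.010).round(4))
for k in['rl','rf','rr']:print(k,onz(*S(*P[k][0]),.006).round(4),onz(*D(*P[k][1]),.006).round(4))
```

```text
mouth [ 0.5776 -0.1731  0.0417] 0.0006
die [ 0.5783 -0.172   0.1797] 0.002
gripend [ 0.6185 -0.0663  0.3226] 0.0007
gripin [ 0.5957 -0.1327  0.2925] 0.0027
bl [ 0.642  -0.1476 -0.0028] 0.0005
bf [ 0.5511 -0.1279 -0.0096] 0.0008
br [ 4.905e-01 -2.953e-01 -4.000e-04] 0.0014
rl [ 0.5797  0.2756 -0.002 ] 0.0003
rf [ 0.4672  0.2722 -0.001 ] 0.0001
rr [ 4.737e-01  7.610e-02 -4.000e-04] 0.0005
btop [0.5922 0.1442 0.1397] 0.0009
tin [ 0.7187 -0.0417  0.0069] 0.001
bl [ 0.6287 -0.1292  0.01  ] [ 0.6376 -0.1346  0.01  ]
bf [ 0.5339 -0.103   0.01  ] [ 0.5461 -0.1061  0.01  ]
br [ 0.4818 -0.2765  0.01  ] [ 0.488  -0.2847  0.01  ]
rl [0.5723 0.2814 0.006 ] [0.5773 0.2816 0.006 ]
rf [0.4617 0.2778 0.006 ] [0.4658 0.277  0.006 ]
rr [0.4685 0.0836 0.006 ] [0.4724 0.081  0.006 ]
```

```bash
cat >> h.py <<'E'
def pose(o=None):
    o=o or ctrl.get_obs();T=np.eye(4);T[:3,:3]=R.from_euler('xyz',o['orientation'],degrees=True).as_matrix();T[:3,3]=o['tool_pos'];return T
def mk(pos,M):
    T=np.eye(4);T[:3,:3]=M;T[:3,3]=pos;return T
def rows(T0,T1,n=None):
    """one row, to be repeated n times, leading from T0 to T1"""
    D=np.linalg.inv(T0)@T1;w=R.from_matrix(D[:3,:3]).as_rotvec()
    if n is None:n=int(np.ceil(max(np.abs(D[:3,3]).max()/.024,np.degrees(np.abs(w)).max()/3.9)))
    while 1:
        s=R.from_rotvec(w/n);A=sum((s**k).as_matrix() for k in range(n));t=np.linalg.solve(A,D[:3,3])
        a=np.r_[t/.025,np.degrees(w/n)/4]
        if np.abs(a).max()<=1:break
        n+=1
    return n,a.round(3)
E
python3 - <<'E'
from h import *
print(rows(pose(),mk([.45,.02,.40],R.from_euler('xyz',[180,0,-180],degrees=True).as_matrix())))
E
```

```text
(25, array([-0.545,  0.977, -0.278,  0.001, -0.   ,  0.191]))
```

play_rows:
  motion:
    - {"x": -0.545,"y": 0.977,"z": -0.278,"rz": 0.191}
    - {"x": -0.545,"y": 0.977,"z": -0.278,"rz": 0.191}
    - {"x": -0.545,"y": 0.977,"z": -0.278,"rz": 0.191}
    - {"x": -0.545,"y": 0.977,"z": -0.278,"rz": 0.191}
    - {"x": -0.545,"y": 0.977,"z": -0.278,"rz": 0.191}
    - {"x": -0.545,"y": 0.977,"z": -0.278,"rz": 0.191}
    - {"x": -0.545,"y": 0.977,"z": -0.278,"rz": 0.191}
    - {"x": -0.545,"y": 0.977,"z": -0.278,"rz": 0.191}
    - {"x": -0.545,"y": 0.977,"z": -0.278,"rz": 0.191}
    - {"x": -0.545,"y": 0.977,"z": -0.278,"rz": 0.191}
    - {"x": -0.545,"y": 0.977,"z": -0.278,"rz": 0.191}
    - {"x": -0.545,"y": 0.977,"z": -0.278,"rz": 0.191}
    - {"x": -0.545,"y": 0.977,"z": -0.278,"rz": 0.191}

```text
$.motion[0]: bad value
```

Run:
```python
from h import *
o=ctrl.get_obs();print(o['joint_pos'].round(2).tolist(),o['tool_pos'].round(4),o['orientation'].round(2),o['clock'])
print(rows(pose(o),mk([.45,.02,.40],R.from_euler('xyz',[180,0,-180],degrees=True).as_matrix())))
```

```text
[-54.37, 20.59, 0.64, -0.02, -70.14, -16.51] [ 0.221  -0.6373  0.2257] [ 1.7991e+02 -1.0000e-02 -1.6088e+02] 0.1
(25, array([-0.545,  0.977, -0.278,  0.001, -0.   ,  0.191]))
```

play_rows:
  motion:
    - {"x": -0.54,"y": 0.98,"z": -0.28,"rx": 0,"ry": 0,"rz": 0.19}
    - {"x": -0.54,"y": 0.98,"z": -0.28,"rx": 0,"ry": 0,"rz": 0.19}
    - {"x": -0.54,"y": 0.98,"z": -0.28,"rx": 0,"ry": 0,"rz": 0.19}
    - {"x": -0.54,"y": 0.98,"z": -0.28,"rx": 0,"ry": 0,"rz": 0.19}
    - {"x": -0.54,"y": 0.98,"z": -0.28,"rx": 0,"ry": 0,"rz": 0.19}
    - {"x": -0.54,"y": 0.98,"z": -0.28,"rx": 0,"ry": 0,"rz": 0.19}
    - {"x": -0.54,"y": 0.98,"z": -0.28,"rx": 0,"ry": 0,"rz": 0.19}
    - {"x": -0.54,"y": 0.98,"z": -0.28,"rx": 0,"ry": 0,"rz": 0.19}
    - {"x": -0.54,"y": 0.98,"z": -0.28,"rx": 0,"ry": 0,"rz": 0.19}
    - {"x": -0.54,"y": 0.98,"z": -0.28,"rx": 0,"ry": 0,"rz": 0.19}
    - {"x": -0.54,"y": 0.98,"z": -0.28,"rx": 0,"ry": 0,"rz": 0.19}
    - {"x": -0.54,"y": 0.98,"z": -0.28,"rx": 0,"ry": 0,"rz": 0.19}
    - {"x": -0.54,"y": 0.98,"z": -0.28,"rx": 0,"ry": 0,"rz": 0.19}

```text
clock: 1.72
tool_pos: [0.3107, -0.2848, 0.3176]
orientation: [180.0, -0.0, -170.8]
force: [-0.1, -0.2, -0.1]
opening: 0.0876
gripper_force: 0.0
```

Run:
```python
from h import *
o=ctrl.get_obs();print(o['joint_pos'].round(2).tolist(),o['tool_pos'].round(4),o['orientation'].round(2),o['clock'])
print(rows(pose(o),mk([.45,.02,.40],R.from_euler('xyz',[180,0,-180],degrees=True).as_matrix())))
```

```text
[-15.45, -7.38, -19.81, -0.01, -77.59, -65.34] [ 0.3107 -0.2848  0.3176] [ 1.7998e+02 -1.0000e-02 -1.7079e+02] 1.725
(12, array([-0.551,  0.973, -0.275,  0.   , -0.   ,  0.192]))
```

play_rows:
  motion:
    - {"x": -0.55,"y": 0.97,"z": -0.28,"rx": 0,"ry": 0,"rz": 0.19}
    - {"x": -0.55,"y": 0.97,"z": -0.28,"rx": 0,"ry": 0,"rz": 0.19}
    - {"x": -0.55,"y": 0.97,"z": -0.28,"rx": 0,"ry": 0,"rz": 0.19}
    - {"x": -0.55,"y": 0.97,"z": -0.28,"rx": 0,"ry": 0,"rz": 0.19}
    - {"x": -0.55,"y": 0.97,"z": -0.28,"rx": 0,"ry": 0,"rz": 0.19}
    - {"x": -0.55,"y": 0.97,"z": -0.28,"rx": 0,"ry": 0,"rz": 0.19}
    - {"x": -0.55,"y": 0.97,"z": -0.28,"rx": 0,"ry": 0,"rz": 0.19}
    - {"x": -0.55,"y": 0.97,"z": -0.28,"rx": 0,"ry": 0,"rz": 0.19}
    - {"x": -0.55,"y": 0.97,"z": -0.28,"rx": 0,"ry": 0,"rz": 0.19}
    - {"x": -0.55,"y": 0.97,"z": -0.28,"rx": 0,"ry": 0,"rz": 0.19}
    - {"x": -0.55,"y": 0.97,"z": -0.28,"rx": 0,"ry": 0,"rz": 0.19}
    - {"x": -0.55,"y": 0.97,"z": -0.28,"rx": 0,"ry": 0,"rz": 0.19}

```text
clock: 3.22
tool_pos: [0.4494, 0.0192, 0.4016]
orientation: [180.0, -0.0, -179.9]
force: [1.1, 0.3, 0.2]
opening: 0.0877
gripper_force: 0.0
```

Run:
```python
from h import *
o=ctrl.get_obs();print(o['joint_pos'].round(2).tolist(),o['tool_pos'].round(4),o['orientation'].round(2),o['clock'])
c=cal('wrist');im=cams.snapshot('wrist')
np.save('w1.npy',dict(c=c,q=o['joint_pos'],p=o['tool_pos']),allow_pickle=True)
cv2.imwrite('pics/w1.png',im);cv2.imwrite('pics/w1b.png',cv2.resize(im,(800,600),interpolation=2));print(c['p'])
```

```text
[27.68, -5.36, -7.6, -0.01, -87.78, -117.57] [0.4494 0.0192 0.4016] [ 1.8000e+02 -2.0000e-02 -1.7989e+02] 3.225
[0.37697326 0.01961105 0.55996928]
```

View pics/w1b.png

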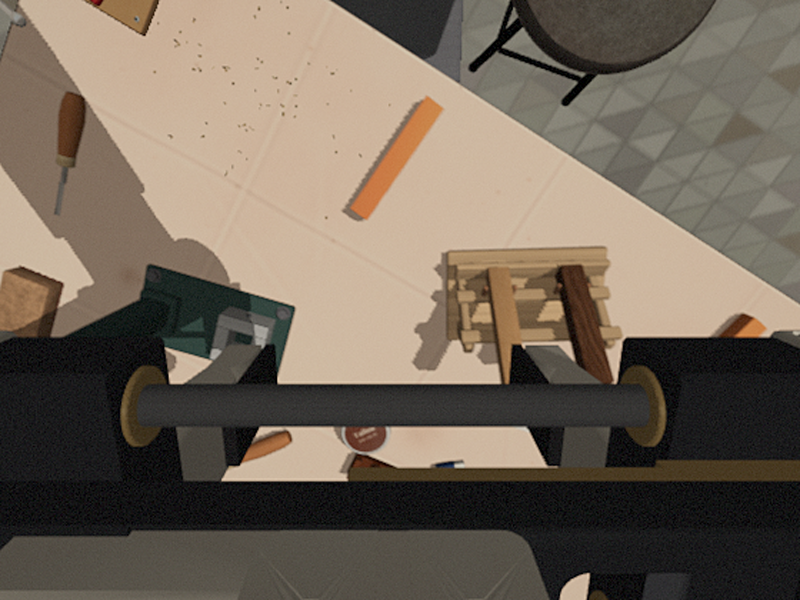

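The wrist view shows the press plate's near edge from (150,265) to (295,307), the rack's near edge from (447,251) to (607,247), and the beech's lower end at about (498,268).

Run:
```python
from h import *
from scipy.optimize import least_squares
w=np.load('w1.npy',allow_pickle=True).item();c=w['c']
W=lambda x,y:(c,x*.7-.15,y*.7-.15)
a=onz(*W(150,265),.010);b=onz(*W(295,307),.010);print('plate',a,b,'edge len(190)',np.linalg.norm(a-b),'yaw',np.degrees(np.arctan2(-(b-a)[0],(b-a)[1])))
yaw=np.arctan2(-(b-a)[0],(b-a)[1]);ex=np.array([np.cos(yaw),np.sin(yaw),0]);ey=np.array([-ex[1],ex[0],0]);print('origin press',(a+b)/2+.052*ex+.045*ey)
for z in(0,.012):
  a=onz(*W(447,251),z);b=onz(*W(607,247),z);yr=np.arctan2(-(b-a)[0],(b-a)[1])
  ex=np.array([np.cos(yr),np.sin(yr),0]);ey=np.array([-ex[1],ex[0],0]);print('rack',a,b,np.linalg.norm(a-b),np.degrees(yr),(a+b)/2+.067*ex)
for p in [(488,268),(508,268),(497,380),(519,380)]:print(p,onz(*W(*p),.05),onz(*W(*p),.13))
Q=np.array([[-54.37,20.59,.64],[-15.45,-7.38,-19.81],[27.68,-5.36,-7.6]]);P=np.array([[.221,-.6373,.2257],[.3107,-.2848,.3176],[.4494,.0192,.4016]])
def f(v):
    d,a1,L2,L3,h=v;o=[]
    for q,p in zip(np.radians(Q),P):
        r=a1+L2*np.sin(q[1])+L3*np.cos(q[1]-q[2]);z=h+L2*np.cos(q[1])-L3*np.sin(q[1]-q[2])
        o+=[r*np.cos(q[0])+d*np.sin(q[0])-p[0],r*np.sin(q[0])-d*np.cos(q[0])-p[1],z-p[2]]
    return o
s=least_squares(f,[.19,0,.5,.5,0]);print(s.x.round(4),s.cost)
# residual directly
im=cv2.imread('pics/w1.png')[175:275,90:220];cv2.imwrite('pics/w1c.png',cv2.resize(im,None,fx=6,fy=6,interpolation=2))
```

```text
plate [ 0.48627481 -0.28009133  0.01      ] [ 0.53990281 -0.10428734  0.01      ] edge len(190) 0.18380154213162558 yaw -16.96402557053028
origin press [ 0.57595589 -0.16431947  0.01      ]
rack [0.46984617 0.08659242 0.        ] [0.46447013 0.28492728 0.        ] 0.19840770466219576 1.5526736214516599 [0.53413355 0.18757528 0.        ]
rack [0.46785593 0.08515702 0.012     ] [0.46259509 0.27924162 0.012     ] 0.1941558777627676 1.5526736214516723 [0.53220091 0.18401475 0.012     ]
(488, 268) [0.48108167 0.12816989 0.05      ] [0.46474995 0.11114002 0.13      ]
(508, 268) [0.48103808 0.1510496  0.05      ] [0.4647132  0.13043055 0.13      ]
(497, 380) [0.62082207 0.14713921 0.05      ] [0.58256897 0.12713359 0.13      ]
(519, 380) [0.62076402 0.17408672 0.05      ] [0.58252003 0.14985378 0.13      ]
[ 1.917e-01 -5.000e-04  6.006e-01  4.639e-01 -1.782e-01] 6.708920381787946e-09
```

View pics/w1c.png

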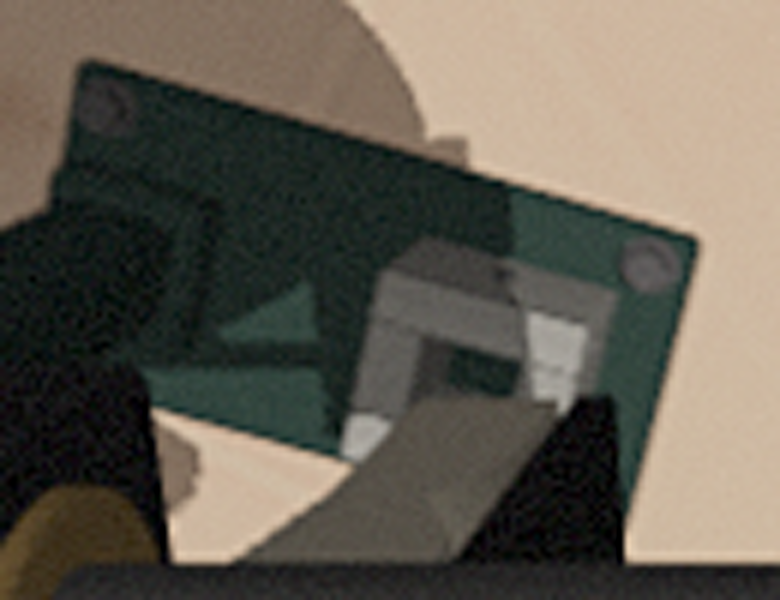

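The wrist crop shows the plate's near corners at crop (85,62) and (700,238), and the socket opening's near edge from about (415,335) to (520,360). Before choosing how to hold the blank, I'll check the wrist joints' reach for each way of approaching the press.

```bash
cat >> h.py <<'E'
C=np.array([[0,0,1],[-1,0,0],[0,-1,0]],float)
def ik(T,Lt=.38,s4=1):
    d,L2,L3,h=.1917,.6006,.4639,Lt-.178
    w=T[:3,3]-Lt*T[:3,2];r=np.hypot(w[0],w[1]);rp=np.sqrt(r*r-d*d);j1=np.arctan2(w[1],w[0])+np.arcsin(d/r)
    D=np.hypot(rp,w[2]-h);ci=(L2**2+L3**2-D*D)/(2*L2*L3)
    if abs(ci)>1:return None
    inc=np.arccos(ci);A=np.arccos((L2**2+D*D-L3**2)/(2*L2*D));j2=np.pi/2-np.arctan2(w[2]-h,rp)-A;j3=inc-np.pi/2
    M=(R.from_euler('z',j1)*R.from_euler('y',j2-j3)).as_matrix().T@T[:3,:3]@C.T
    a=R.from_matrix(M).as_euler('XYX')
    return np.degrees([j1,j2,j3,s4*a[0],-a[1],-a[2]])
def up(psi,alpha,flip=0,lean=None):
    """tool rotation: heading psi (deg), alpha from straight down; flip=0: tool x on the upper side"""
    p,a=np.radians([psi,alpha]);hd=np.array([np.cos(p),np.sin(p),0]);z=np.array([*(hd[:2]*np.sin(a)),-np.cos(a)])
    x=np.array([*(hd[:2]*np.cos(a)),np.sin(a)])
    if flip:x=-x
    return np.c_[x,np.cross(z,x),z]
E
python3 - <<'E'
from h import *
np.set_printoptions(suppress=True)
print(ik(pose()).round(1))
ey=np.array([.292,.956,0]);
for flip in(0,1):
  for Lt in(.3,.4):
    print('flip',flip,Lt)
    for nm,pos,psi,al in [('grasp',[.57,.14,.1],1.5,15),('mid',[.5,.0,.3],-50,40),('press',[.578,-.17,.107],-107,60),('press50',[.578,-.17,.107],-107,50),('lean-in +y',[.59,-.13,.14],-107,80),('frontx',[.578,-.17,.107],-17,50)]:
      q=ik(mk(np.array(pos),up(psi,al,flip)),Lt);print(nm,None if q is None else q.round(0))
E
```

```text
[  27.8   -5.2   -7.5    0.   -87.7 -117.7]
flip 0 0.3
grasp [ 38.  13. -30. -15. -36.  42.]
mid [ 50.  -7. -31. -40. -78. -23.]
press [ 24.  34. -17. -41. -88. -62.]
press50 [ 22.  30. -17. -37. -82. -58.]
lean-in +y [  29.   42.  -13.  -45. -105.  -65.]
frontx [  15.   10.  -53. -125.  -30.  -61.]
flip 0 0.4
grasp [ 40.  11. -33. -16. -35.  39.]
mid [ 60.  -7. -34. -38. -81. -32.]
press [ 29.  41. -12. -37. -89. -65.]
press50 [ 27.  35. -14. -34. -82. -61.]
lean-in +y [  34.   51.   -6.  -40. -106.  -69.]
frontx [  25.   10.  -65. -128.  -40.  -75.]
flip 1 0.3
grasp [  38.   13.  -30.  -15.  -36. -138.]
mid [ 50.  -7. -31. -40. -78. 157.]
press [ 24.  34. -17. -41. -88. 118.]
press50 [ 22.  30. -17. -37. -82. 122.]
lean-in +y [  29.   42.  -13.  -45. -105.  115.]
frontx [  15.   10.  -53. -125.  -30.  119.]
flip 1 0.4
grasp [  40.   11.  -33.  -16.  -35. -141.]
mid [ 60.  -7. -34. -38. -81. 148.]
press [ 29.  41. -12. -37. -89. 115.]
press50 [ 27.  35. -14. -34. -82. 119.]
lean-in +y [  34.   51.   -6.  -40. -106.  111.]
frontx [  25.   10.  -65. -128.  -40.  105.]
```

Run:
```python
from h import *
print(rows(pose(),mk([.45,-.04,.43],R.from_euler('xyz',[180,0,-90],degrees=True).as_matrix()),24))
```

```text
(24, array([ 0.079, -0.081, -0.047,  0.   ,  0.   , -0.936]))
```

play_rows:
  motion:
    - {"x": 0.08,"y": -0.08,"z": -0.05,"rx": 0,"ry": 0,"rz": -0.94}
    - {"x": 0.08,"y": -0.08,"z": -0.05,"rx": 0,"ry": 0,"rz": -0.94}
    - {"x": 0.08,"y": -0.08,"z": -0.05,"rx": 0,"ry": 0,"rz": -0.94}
    - {"x": 0.08,"y": -0.08,"z": -0.05,"rx": 0,"ry": 0,"rz": -0.94}
    - {"x": 0.08,"y": -0.08,"z": -0.05,"rx": 0,"ry": 0,"rz": -0.94}
    - {"x": 0.08,"y": -0.08,"z": -0.05,"rx": 0,"ry": 0,"rz": -0.94}
    - {"x": 0.08,"y": -0.08,"z": -0.05,"rx": 0,"ry": 0,"rz": -0.94}
    - {"x": 0.08,"y": -0.08,"z": -0.05,"rx": 0,"ry": 0,"rz": -0.94}
    - {"x": 0.08,"y": -0.08,"z": -0.05,"rx": 0,"ry": 0,"rz": -0.94}
    - {"x": 0.08,"y": -0.08,"z": -0.05,"rx": 0,"ry": 0,"rz": -0.94}
    - {"x": 0.08,"y": -0.08,"z": -0.05,"rx": 0,"ry": 0,"rz": -0.94}
    - {"x": 0.08,"y": -0.08,"z": -0.05,"rx": 0,"ry": 0,"rz": -0.94}

```text
clock: 4.78
tool_pos: [0.4355, -0.012, 0.4163]
orientation: [180.0, -0.0, -134.6]
force: [0.9, -0.1, -0.7]
opening: 0.0878
gripper_force: 0.0
```

play_rows:
  motion:
    - {"x": 0.08,"y": -0.08,"z": -0.05,"rx": 0,"ry": 0,"rz": -0.94}
    - {"x": 0.08,"y": -0.08,"z": -0.05,"rx": 0,"ry": 0,"rz": -0.94}
    - {"x": 0.08,"y": -0.08,"z": -0.05,"rx": 0,"ry": 0,"rz": -0.94}
    - {"x": 0.08,"y": -0.08,"z": -0.05,"rx": 0,"ry": 0,"rz": -0.94}
    - {"x": 0.08,"y": -0.08,"z": -0.05,"rx": 0,"ry": 0,"rz": -0.94}
    - {"x": 0.08,"y": -0.08,"z": -0.05,"rx": 0,"ry": 0,"rz": -0.94}
    - {"x": 0.08,"y": -0.08,"z": -0.05,"rx": 0,"ry": 0,"rz": -0.94}
    - {"x": 0.08,"y": -0.08,"z": -0.05,"rx": 0,"ry": 0,"rz": -0.94}
    - {"x": 0.08,"y": -0.08,"z": -0.05,"rx": 0,"ry": 0,"rz": -0.94}
    - {"x": 0.08,"y": -0.08,"z": -0.05,"rx": 0,"ry": 0,"rz": -0.94}
    - {"x": 0.08,"y": -0.08,"z": -0.05,"rx": 0,"ry": 0,"rz": -0.94}
    - {"x": 0.08,"y": -0.08,"z": -0.05,"rx": 0,"ry": 0,"rz": -0.94}

```text
clock: 6.28
tool_pos: [0.4473, -0.0429, 0.4313]
orientation: [180.0, 0.0, -89.5]
force: [0.1, -0.1, -0.4]
opening: 0.0875
gripper_force: 0.0
```

Run:
```python
from h import *
o=ctrl.get_obs();print(o['joint_pos'].round(2).tolist(),o['tool_pos'].round(4),o['orientation'].round(2),o['clock'])
c=cal('wrist');im=cams.snapshot('wrist')
np.save('w2.npy',c,allow_pickle=True)
cv2.imwrite('pics/w2.png',im)
u,v=proj(c,[.578,-.17,.046]);print(u,v)
u0,v0=int(u-100),int(max(v-90,0));print(u0,v0);cv2.imwrite('pics/w2c.png',cv2.resize(im[v0:v0+150,u0:u0+200],None,fx=4,fy=4,interpolation=2))
```

```text
[19.78, -5.42, -3.98, -0.01, -91.47, -19.29] [ 0.4473 -0.0429  0.4313] [179.97   0.   -89.51] 6.275
192.8710030434891 84.07039580813984
92 0
```

View pics/w2c.png

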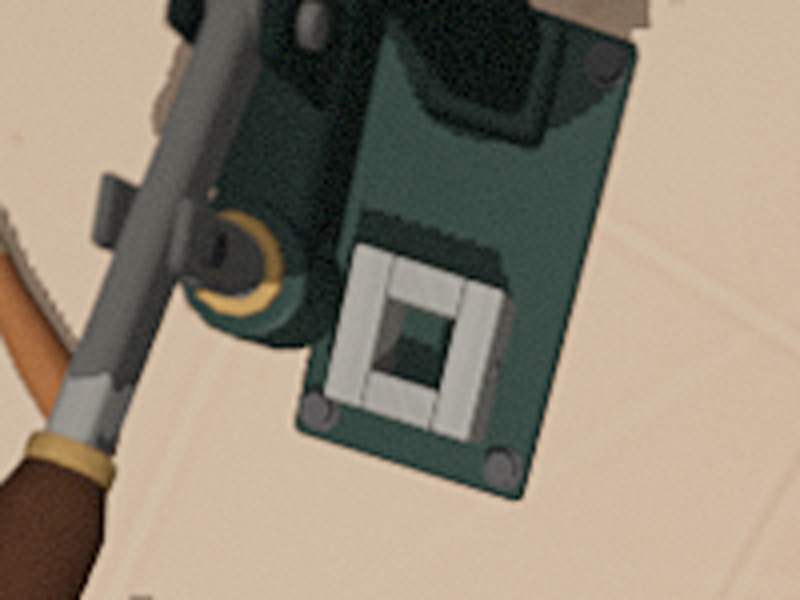

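The wrist view shows the socket block clearly: opening corners are at crop (390,298), (456,316), (441,392) and (371,372), and outer corners at (358,244), (507,291), (471,441) and (325,397).

Run:
```python
from h import *
c=np.load('w2.npy',allow_pickle=True).item();w1=np.load('w1.npy',allow_pickle=True).item()['c'];cs,cd=cal('scene'),cal('side')
W=lambda x,y:(c,92+x/4-.4,y/4-.4)
def an(ps,z):
    P=[onz(*W(*p),z)[:2] for p in ps];n=len(P)
    for i in range(n):
        d=P[(i+1)%n]-P[i];print(np.linalg.norm(d).round(4),(np.degrees(np.arctan2(d[1],d[0]))).round(1),end=' | ')
    print(np.mean(P,0).round(4))
an([(358,244),(507,291),(471,441),(325,397)],.046)
an([(390,298),(456,316),(441,392),(371,372)],.046)
an([(297,432),(522,501),(637,42)],.010)
S=(cs,200+266/2.5-.3,140+203/2.5-.3);D=(cd,235+(627-460)/3-.33,155+209/3-.33)
m=W(414.5,344.5)
for o in([m,S],[m,D],[m,S,D]):x,e=tri(*o);print(x.round(4),round(e,4))
# rack corners two-view: wrist1 + scene/side ; blank edges
V=lambda x,y:(w1,x*.7-.15,y*.7-.15)
for k,a,b,e in(('rl',(607,247),(103,437),(614,548)),('rr',(447,251),(215,343),(658,400))):
    x,r=tri(V(*a),(cs,200+b[0]/2.5-.3,140+b[1]/2.5-.3),(cd,235+(e[0]-460)/3-.33,155+e[1]/3-.33));print(k,x.round(4),round(r,4))
```

```text
0.0603 163.9 | 0.0596 73.5 | 0.0607 -15.8 | 0.0598 -106.8 | [ 0.574  -0.1676]
0.0267 166.0 | 0.0297 75.4 | 0.0288 -14.9 | 0.0294 -108.7 | [ 0.5744 -0.1674]
0.1009 163.7 | 0.1875 -106.4 | 0.2131 45.4 | [ 0.5538 -0.1761]
[ 0.5746 -0.1677  0.0446] 0.0001
[ 0.575  -0.1674  0.0471] 0.0009
[ 0.5751 -0.168   0.0453] 0.0015
rl [0.463  0.2796 0.0084] 0.0027
rr [0.4693 0.0847 0.0081] 0.0028
```

Run:
```python
from h import *
T=mk([.46,.14,.33],up(1.85,15));print(rows(pose(),T),ik(T).round(0),R.from_matrix(T[:3,:3]).as_euler('xyz',degrees=True))
```

```text
(24, array([-0.248, -0.241,  0.149,  0.125,  0.122, -0.944])) [ 50. -11. -23. -12. -69.  38.] [180.   -15.     1.85]
```

play_rows:
  motion:
    - {"x": -0.25,"y": -0.24,"z": 0.15,"rx": 0.125,"ry": 0.12,"rz": -0.945}
    - {"x": -0.25,"y": -0.24,"z": 0.15,"rx": 0.125,"ry": 0.12,"rz": -0.945}
    - {"x": -0.25,"y": -0.24,"z": 0.15,"rx": 0.125,"ry": 0.12,"rz": -0.945}
    - {"x": -0.25,"y": -0.24,"z": 0.15,"rx": 0.125,"ry": 0.12,"rz": -0.945}
    - {"x": -0.25,"y": -0.24,"z": 0.15,"rx": 0.125,"ry": 0.12,"rz": -0.945}
    - {"x": -0.25,"y": -0.24,"z": 0.15,"rx": 0.125,"ry": 0.12,"rz": -0.945}
    - {"x": -0.25,"y": -0.24,"z": 0.15,"rx": 0.125,"ry": 0.12,"rz": -0.945}
    - {"x": -0.25,"y": -0.24,"z": 0.15,"rx": 0.125,"ry": 0.12,"rz": -0.945}
    - {"x": -0.25,"y": -0.24,"z": 0.15,"rx": 0.125,"ry": 0.12,"rz": -0.945}
    - {"x": -0.25,"y": -0.24,"z": 0.15,"rx": 0.125,"ry": 0.12,"rz": -0.945}
    - {"x": -0.25,"y": -0.24,"z": 0.15,"rx": 0.125,"ry": 0.12,"rz": -0.945}
    - {"x": -0.25,"y": -0.24,"z": 0.15,"rx": 0.125,"ry": 0.12,"rz": -0.945}
  fingers: 0.3

```text
clock: 7.82
tool_pos: [0.489, 0.0495, 0.3845]
orientation: [-176.8, -7.4, -44.3]
force: [-0.7, -0.0, 0.4]
opening: 0.057
gripper_force: 0.0
```

play_rows:
  motion:
    - {"x": -0.25,"y": -0.24,"z": 0.15,"rx": 0.125,"ry": 0.12,"rz": -0.945}
    - {"x": -0.25,"y": -0.24,"z": 0.15,"rx": 0.125,"ry": 0.12,"rz": -0.945}
    - {"x": -0.25,"y": -0.24,"z": 0.15,"rx": 0.125,"ry": 0.12,"rz": -0.945}
    - {"x": -0.25,"y": -0.24,"z": 0.15,"rx": 0.125,"ry": 0.12,"rz": -0.945}
    - {"x": -0.25,"y": -0.24,"z": 0.15,"rx": 0.125,"ry": 0.12,"rz": -0.945}
    - {"x": -0.25,"y": -0.24,"z": 0.15,"rx": 0.125,"ry": 0.12,"rz": -0.945}
    - {"x": -0.25,"y": -0.24,"z": 0.15,"rx": 0.125,"ry": 0.12,"rz": -0.945}
    - {"x": -0.25,"y": -0.24,"z": 0.15,"rx": 0.125,"ry": 0.12,"rz": -0.945}
    - {"x": -0.25,"y": -0.24,"z": 0.15,"rx": 0.125,"ry": 0.12,"rz": -0.945}
    - {"x": -0.25,"y": -0.24,"z": 0.15,"rx": 0.125,"ry": 0.12,"rz": -0.945}
    - {"x": -0.25,"y": -0.24,"z": 0.15,"rx": 0.125,"ry": 0.12,"rz": -0.945}
    - {"x": -0.25,"y": -0.24,"z": 0.15,"rx": 0.125,"ry": 0.12,"rz": -0.945}

```text
clock: 9.32
tool_pos: [0.4593, 0.1409, 0.329]
orientation: [-179.9, -14.9, 1.7]
force: [0.5, -0.0, 0.1]
opening: 0.0567
gripper_force: 0.0
```

Run:
```python
from h import *
np.set_printoptions(suppress=True)
o=ctrl.get_obs();print(o['joint_pos'].round(2).tolist(),o['tool_pos'].round(4),o['orientation'].round(2),o['clock'],o['opening'])
for Lt in(.3,.34,.38,.42):print(Lt,ik(pose(o),Lt).round(2))
c=cal('wrist');im=cams.snapshot('wrist')
np.save('w3.npy',c,allow_pickle=True)
cv2.imwrite('pics/w3.png',im)
u,v=proj(c,[.54,.16,.09]);print(u,v)
u0,v0=int(max(u-130,0)),int(max(v-130,0));print(u0,v0);cv2.imwrite('pics/w3c.png',cv2.resize(im[v0:v0+200,u0:u0+260],None,fx=3,fy=3,interpolation=2))
```

```text
[49.72, -11.21, -27.97, 12.25, -63.56, 37.45] [0.4593 0.1409 0.329 ] [-179.87  -14.93    1.69] 9.325 0.05670937861271984
0.3 [ 48.02  -9.17 -21.13 -11.5  -67.92  40.3 ]
0.34 [ 49.23 -10.27 -22.15 -11.71 -68.23  39.07]
0.38 [ 50.51 -11.37 -23.15 -11.93 -68.59  37.77]
0.42 [ 51.86 -12.49 -24.13 -12.14 -69.    36.42]
262.56125606540064 163.25718652673942
132 33
```

View pics/w3c.png

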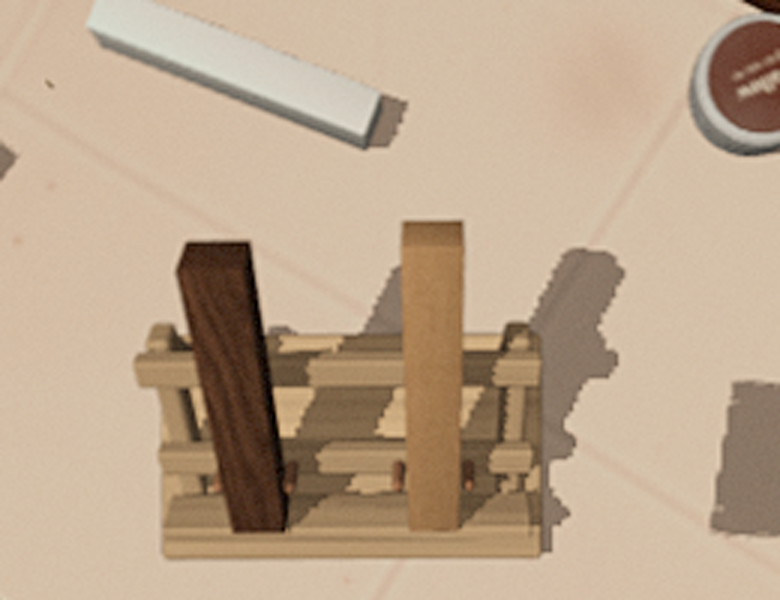

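The crop shows the beech's upper face: its top edge runs (403,246) to (463,246) and its lower edge (410,529) to (459,529). The walnut is on the left and the rack base corners are at (163,557) and (540,555).

Run:
```python
from h import *
np.set_printoptions(suppress=True)
c=np.load('w3.npy',allow_pickle=True).item();cs,cd=cal('scene'),cal('side');print('cam',c['p'])
W=lambda x,y:(c,132+x/3-.33,33+y/3-.33)
t=[onz(*W(*p),.148) for p in((403,246),(463,246))];l=[onz(*W(*p),.0418) for p in((410,529),(459,529))]
print(t,l);tm,lm=np.mean(t,0),np.mean(l,0);print('len',np.linalg.norm(tm-lm),'w',np.linalg.norm(t[0]-t[1]),np.linalg.norm(l[0]-l[1]),'yaw',np.degrees(np.arctan2(*(tm-lm)[[1,0]])))
n=np.array([-.7071,0,.7071]);print('centre',(tm+lm)/2-.011*n)
a=onz(*W(163,557),.012);b=onz(*W(540,555),.012);print('rack',a,b,np.linalg.norm(a-b),np.degrees(np.arctan2(-(a-b)[0],(a-b)[1])))
S=lambda x,y:(cs,200+x/2.5-.3,140+y/2.5-.3)
D=lambda x,y:(cd,235+(x-460)/3-.33,155+y/3-.33)
# upper end-face corners on the top surface: left (+y) and right
print(tri(W(433,222),S(103,222),D(531,318)),'far end lower edge?')
print(tri(W(403,246),S(88,237)))
# kinematic fit: L4 (wrist->tool), lateral offset
from scipy.optimize import least_squares
Q=[[-54.37,20.59,.64,-.02,-70.14,-16.51],[-15.45,-7.38,-19.81,0,-77.59,-65.34],[27.68,-5.36,-7.6,0,-87.78,-117.57],[19.78,-5.42,-3.98,0,-91.47,-19.29],[49.72,-11.21,-27.97,12.25,-63.56,37.45]]
P=[[.221,-.6373,.2257],[.3107,-.2848,.3176],[.4494,.0192,.4016],[.4473,-.0429,.4313],[.4593,.1409,.329]]
def fk(q,v):
    d,L2,L3,e,h,wo,Lt=v;q=np.radians(q)
    A=R.from_euler('z',q[0]);B=A*R.from_euler('y',q[1]);F=A*R.from_euler('y',q[1]-q[2]);G=F*R.from_euler('x',-q[3])*R.from_euler('y',-q[4])
    return np.array([0,0,h])+A.apply([0,-d,0])+B.apply([0,0,L2])+F.apply([L3,0,e])+G.apply([Lt,0,wo]),G*R.from_euler('x',-q[5])*R.from_matrix(C)
s=least_squares(lambda v:np.r_[np.concatenate([fk(q,v)[0]-p for q,p in zip(Q,P)]),.001*(v-[.19,.6,.46,0,.2,0,.38])],[.19,.6,.46,0,.2,0,.38])
print(s.x.round(4),s.fun.round(4)[:15]);print(fk(Q[4],s.x)[1].as_euler('xyz',degrees=True))
np.save('kin.npy',s.x)
```

```text
cam [0.48520807 0.14196074 0.50021341]
[array([0.58607625, 0.15523918, 0.148     ]), array([0.58673141, 0.133114  , 0.148     ])] [array([0.48075825, 0.15182789, 0.0418    ]), array([0.48146456, 0.12827126, 0.0418    ])]
len 0.1496060377229414 w 0.02213487357745569 0.023567216418194852 yaw 2.2446003073703773
centre [0.54153572 0.14211308 0.0871219 ]
rack [0.46233084 0.27857552 0.012     ] [0.46915198 0.08550867 0.012     ] 0.19318731363067643 2.0234445401576986
(array([0.59095453, 0.14124794, 0.149915  ]), np.float64(0.005201057533642937)) far end lower edge?
(array([0.59140052, 0.1567012 , 0.13414629]), np.float64(0.0015993983528230326))
[0.1905 0.5966 0.4033 0.0004 0.2378 0.0603 0.4173] [ 0.0021 -0.0009  0.016   0.0024  0.0006  0.0082 -0.0001  0.0013 -0.0024
  0.0001  0.0013 -0.0063  0.0022 -0.0048 -0.0155]
[-179.86697974  -14.92949908    1.69317512]
```

Run:
```python
from h import *
M=up(2.1,15);g=np.array([.5697,.1432,.092]);P=mk(g-.11*M[:,2],M)
print(rows(pose(),P,8),rows(P,mk(g,M),6))
```

```text
(8, array([ 0.232,  0.009,  0.735, -0.001,  0.003, -0.007])) (6, array([-0.   ,  0.   ,  0.733, -0.   , -0.   ,  0.   ]))
```

play_rows:
  motion:
    - {"x": 0.23,"y": 0.01,"z": 0.735,"rx": 0,"ry": 0,"rz": -0.01}
    - {"x": 0.23,"y": 0.01,"z": 0.735,"rx": 0,"ry": 0,"rz": -0.01}
    - {"x": 0.23,"y": 0.01,"z": 0.735,"rx": 0,"ry": 0,"rz": -0.01}
    - {"x": 0.23,"y": 0.01,"z": 0.735,"rx": 0,"ry": 0,"rz": -0.01}
    - {"x": 0.23,"y": 0.01,"z": 0.735,"rx": 0,"ry": 0,"rz": -0.01}
    - {"x": 0.23,"y": 0.01,"z": 0.735,"rx": 0,"ry": 0,"rz": -0.01}
    - {"x": 0.23,"y": 0.01,"z": 0.735,"rx": 0,"ry": 0,"rz": -0.01}
    - {"x": 0.23,"y": 0.01,"z": 0.735,"rx": 0,"ry": 0,"rz": -0.01}

```text
clock: 10.38
tool_pos: [0.5423, 0.1415, 0.1986]
orientation: [-179.9, -14.9, 1.8]
force: [0.2, 1.3, -0.5]
opening: 0.057
gripper_force: 0.0
```

Run:
```python
from h import *
M=up(2.1,15);g=np.array([.5697,.1432,.092])
o=ctrl.get_obs();print(rows(pose(o),mk(g,M),6),o['force'],o['tool_pos'],o['clock'])
```

```text
(6, array([-0.007, -0.005,  0.734, -0.   ,  0.003, -0.01 ])) [ 0.18309932  1.25814207 -0.48762534] [0.54234275 0.14151128 0.19858399] 10.375
```

play_rows:
  motion:
    - {"x": 0,"y": -0.01,"z": 0.73,"rx": 0,"ry": 0,"rz": -0.01}
    - {"x": 0,"y": -0.01,"z": 0.73,"rx": 0,"ry": 0,"rz": -0.01}
    - {"x": 0,"y": -0.01,"z": 0.73,"rx": 0,"ry": 0,"rz": -0.01}
    - {"x": 0,"y": -0.01,"z": 0.73,"rx": 0,"ry": 0,"rz": -0.01}
    - {"x": 0,"y": -0.01,"z": 0.73,"rx": 0,"ry": 0,"rz": -0.01}
    - {"x": 0,"y": -0.01,"z": 0.73,"rx": 0,"ry": 0,"rz": -0.01}
    - {"x": 0,"y": 0,"z": 0,"rx": 0,"ry": 0,"rz": 0}

```text
clock: 11.25
tool_pos: [0.5696, 0.1434, 0.092]
orientation: [179.9, -14.8, 2.1]
force: [-0.3, 0.8, -0.1]
opening: 0.0567
gripper_force: 0.0
```

play_rows:
  motion:
    - {"x": 0,"y": 0,"z": 0,"rx": 0,"ry": 0,"rz": 0}
    - {"x": 0,"y": 0,"z": 0,"rx": 0,"ry": 0,"rz": 0}
    - {"x": 0,"y": 0,"z": 0,"rx": 0,"ry": 0,"rz": 0}
    - {"x": 0,"y": 0,"z": 0,"rx": 0,"ry": 0,"rz": 0}
    - {"x": 0,"y": 0,"z": 0,"rx": 0,"ry": 0,"rz": 0}
    - {"x": 0,"y": 0,"z": 0,"rx": 0,"ry": 0,"rz": 0}
  fingers: -1

```text
clock: 12.0
tool_pos: [0.5703, 0.1445, 0.0938]
orientation: [-180.0, -15.0, 2.2]
force: [-2.9, 0.2, 4.8]
opening: 0.0243
gripper_force: 30.0
```

Run:
```python
from h import *
np.set_printoptions(suppress=True)
o=ctrl.get_obs();print(o['joint_pos'].round(1),o['tool_pos'].round(4),o['orientation'].round(2),o['opening'],o['gripper_force'],o['force'])
T=pose(o)
# world-up 0.1 lift
print(rows(T,mk(T[:3,3]+[0,0,.09],T[:3,:3]),5))
```

```text
[ 38.1  12.  -40.4  19.7 -26.7  37.4] [0.5703 0.1445 0.0938] [-179.99  -14.97    2.21] 0.02429265480231859 29.963869750499725 [-2.86175767  0.16635177  4.77187406]
(5, array([ 0.186, -0.   , -0.696, -0.   ,  0.   ,  0.   ]))
```

```bash
cat >> h.py <<'E'
# blank in tool (from the grasp reading), press frame, blank target poses
def Bmat(y,n):return np.c_[np.cross(y,n),y,n]
_g=mk([.5703,.1445,.0938],R.from_euler('xyz',[180,-15,2.2],degrees=True).as_matrix())
_h=np.array([np.cos(np.radians(2.2)),np.sin(np.radians(2.2)),0]);_k=np.array([0,0,1.])
X=np.linalg.inv(_g)@mk([.5415,.1425,.0871],Bmat((_h+_k)/2**.5,(_k-_h)/2**.5));X[1,3]=0
YP=-16.4;MP=np.array([.5745,-.1675,.046])
PR=mk(MP,R.from_euler('z',YP,degrees=True).as_matrix())
def blank(th,d,off=(0,0,0)):
    """blank centre pose: lean th (deg) to press -x, lowest corner depth d (m) below the mouth, centred; off in press axes"""
    t=np.radians(th);u=np.array([-np.sin(t),0,np.cos(t)]);e=np.array([np.cos(t),0,np.sin(t)])
    d2=d-.024*np.sin(t);w=.024/np.cos(t)+max(d2,0)*np.tan(t)
    c=np.array([w/2,0,-d2])-.012*e+.075*u if d2>0 else np.array([.012*np.cos(t),0,-d2])-.012*e+.075*u
    return PR@mk(c+np.array(off),Bmat(u,np.array([0,1.,0])))
def tool(B):return B@np.linalg.inv(X)
E
python3 - <<'E'
from h import *
np.set_printoptions(suppress=True,precision=3)
print('X',X)
T0=pose();T1=mk(T0[:3,3]+[-.02,-.03,.14],T0[:3,:3]);S0=tool(blank(20,-.012,(-.10,.06,.05)));S1=tool(blank(20,-.012))
print('T1',rows(T0,T1,7));n,a=rows(T1,S0);print('S0',n,a);n1,a1=rows(S0,S1);print('S1',n1,a1)
def show(T0,a,n):
    T=T0.copy()
    for k in range(n+1):
        if k%4==0 or k==n:
            B=T@X;b=np.linalg.inv(PR)@B;q=ik(T,.4,-1)
            print(k,'tcp',T[:3,3],'low',(B@[0,-.075,0,1])[:3],'wr',(T@[0,0,-.38,1])[:3],'q',None if q is None else q.round(0))
        T=T@mk(a[:3]*.025,R.from_rotvec(np.radians(a[3:]*4)).as_matrix())
show(T1,a,n);show(S0,a1,n1)
E
```

```text
X [[ 0.     0.866 -0.5   -0.03 ]
 [ 1.     0.     0.     0.   ]
 [ 0.    -0.5   -0.866 -0.001]
 [ 0.     0.     0.     1.   ]]
T1 (7, array([ 0.09 ,  0.167, -0.804, -0.   ,  0.   ,  0.   ]))
S0 25 [ 0.123  0.366  0.145 -0.569  0.49   0.975]
S1 4 [-0.403 -0.769  0.926  0.    -0.     0.   ]
0 tcp [0.55  0.115 0.234] low [0.468 0.111 0.174] wr [0.452 0.111 0.601] q [ 38.   0. -26.  11. -52.  48.]
4 tcp [0.564 0.077 0.225] low [0.493 0.092 0.154] wr [0.424 0.137 0.573] q [ 45.  -1. -31.  27. -54.  16.]
8 tcp [0.566 0.036 0.22 ] low [0.512 0.064 0.139] wr [0.408 0.169 0.539] q [ 50.   1. -34.  38. -61. -13.]
12 tcp [ 0.556 -0.004  0.218] low [0.524 0.031 0.128] wr [0.408 0.199 0.502] q [ 53.   5. -35.  43. -70. -36.]
16 tcp [ 0.535 -0.039  0.216] low [ 0.527 -0.006  0.121] wr [0.421 0.225 0.464] q [ 54.  11. -35.  42. -78. -56.]
20 tcp [ 0.505 -0.067  0.214] low [ 0.519 -0.042  0.117] wr [0.446 0.242 0.427] q [ 52.  17. -33.  38. -85. -73.]
24 tcp [ 0.468 -0.084  0.208] low [ 0.501 -0.074  0.113] wr [0.48  0.248 0.393] q [ 49.  23. -30.  33. -91. -88.]
25 tcp [ 0.458 -0.087  0.206] low [ 0.495 -0.082  0.112] wr [0.489 0.247 0.385] q [ 48.  24. -29.  32. -92. -92.]
0 tcp [ 0.458 -0.087  0.206] low [ 0.496 -0.082  0.112] wr [0.489 0.247 0.385] q [ 48.  25. -29.  32. -92. -92.]
4 tcp [ 0.537 -0.173  0.156] low [ 0.575 -0.168  0.062] wr [0.568 0.161 0.335] q [ 36.  32. -26.  42. -85. -89.]
```

play_rows:
  motion:
    - {"x": 0.185,"y": 0,"z": -0.7,"rx": 0,"ry": 0,"rz": 0}
    - {"x": 0.185,"y": 0,"z": -0.7,"rx": 0,"ry": 0,"rz": 0}
    - {"x": 0.185,"y": 0,"z": -0.7,"rx": 0,"ry": 0,"rz": 0}
    - {"x": 0.185,"y": 0,"z": -0.7,"rx": 0,"ry": 0,"rz": 0}
    - {"x": 0.185,"y": 0,"z": -0.7,"rx": 0,"ry": 0,"rz": 0}
    - {"x": 0.185,"y": 0,"z": -0.7,"rx": 0,"ry": 0,"rz": 0}
    - {"x": 0.185,"y": 0,"z": -0.7,"rx": 0,"ry": 0,"rz": 0}
    - {"x": 0.185,"y": 0,"z": -0.7,"rx": 0,"ry": 0,"rz": 0}

```text
clock: 13.0
tool_pos: [0.5695, 0.1442, 0.2383]
orientation: [180.0, -14.9, 2.2]
force: [0.6, 0.2, -0.7]
opening: 0.0239
gripper_force: 30.0
```

Run:
```python
from h import *
np.set_printoptions(suppress=True,precision=3)
T0=pose();T1=mk([.48,.10,.245],T0[:3,:3]);S0=tool(blank(20,-.012,(-.10,.06,.05)))
print('T1',rows(T0,T1));n,a=rows(T1,S0,25);print('S0',n,a)
T=T1
for k in range(n+1):
    if k%5==0:
        q=ik(T,.4,-1);print(k,'tcp',T[:3,3],'low',(T@X@[0,-.075,0,1])[:3],'cam',(T@[.07,0,-.157,1])[:3],'wr',(T@[0,0,-.38,1])[:3],q.round(0))
    T=T@mk(a[:3]*.025,R.from_rotvec(np.radians(a[3:]*4)).as_matrix())
```

```text
T1 (4, array([-0.864,  0.407, -0.299,  0.   ,  0.   ,  0.   ]))
S0 25 [ 0.157  0.241  0.203 -0.568  0.491  0.975]
0 tcp [0.48  0.1   0.245] low [0.398 0.097 0.185] cam [0.507 0.101 0.415] wr [0.382 0.096 0.612] [ 44.  -8. -32.  12. -56.  43.]
5 tcp [0.503 0.067 0.228] low [0.436 0.086 0.155] cam [0.502 0.079 0.4  ] wr [0.357 0.145 0.57 ] [ 53.  -7. -37.  30. -60.   2.]
10 tcp [0.514 0.025 0.219] low [0.471 0.058 0.133] cam [0.492 0.059 0.386] wr [0.358 0.194 0.521] [ 58.  -1. -39.  39. -69. -30.]
15 tcp [ 0.51  -0.018  0.214] low [0.496 0.016 0.119] cam [0.477 0.042 0.371] wr [0.385 0.233 0.47 ] [ 58.   8. -38.  40. -78. -54.]
20 tcp [ 0.49  -0.057  0.211] low [ 0.505 -0.032  0.113] cam [0.459 0.03  0.355] wr [0.431 0.252 0.423] [ 54.  17. -34.  37. -86. -74.]
25 tcp [ 0.458 -0.087  0.206] low [ 0.496 -0.081  0.112] cam [0.441 0.024 0.337] wr [0.489 0.247 0.385] [ 48.  25. -29.  32. -92. -92.]
```

play_rows:
  motion:
    - {"x": -0.86,"y": 0.41,"z": -0.3,"rx": 0,"ry": 0,"rz": 0}
    - {"x": -0.86,"y": 0.41,"z": -0.3,"rx": 0,"ry": 0,"rz": 0}
    - {"x": -0.86,"y": 0.41,"z": -0.3,"rx": 0,"ry": 0,"rz": 0}
    - {"x": -0.86,"y": 0.41,"z": -0.3,"rx": 0,"ry": 0,"rz": 0}
    - {"x": 0.16,"y": 0.24,"z": 0.2,"rx": -0.57,"ry": 0.49,"rz": 0.97}
    - {"x": 0.16,"y": 0.24,"z": 0.2,"rx": -0.57,"ry": 0.49,"rz": 0.97}
    - {"x": 0.16,"y": 0.24,"z": 0.2,"rx": -0.57,"ry": 0.49,"rz": 0.97}
    - {"x": 0.16,"y": 0.24,"z": 0.2,"rx": -0.57,"ry": 0.49,"rz": 0.97}
    - {"x": 0.16,"y": 0.24,"z": 0.2,"rx": -0.57,"ry": 0.49,"rz": 0.97}
    - {"x": 0.16,"y": 0.24,"z": 0.2,"rx": -0.57,"ry": 0.49,"rz": 0.97}
    - {"x": 0.16,"y": 0.24,"z": 0.2,"rx": -0.57,"ry": 0.49,"rz": 0.97}
    - {"x": 0.16,"y": 0.24,"z": 0.2,"rx": -0.57,"ry": 0.49,"rz": 0.97}
    - {"x": 0.16,"y": 0.24,"z": 0.2,"rx": -0.57,"ry": 0.49,"rz": 0.97}
    - {"x": 0.16,"y": 0.24,"z": 0.2,"rx": -0.57,"ry": 0.49,"rz": 0.97}
    - {"x": 0.16,"y": 0.24,"z": 0.2,"rx": -0.57,"ry": 0.49,"rz": 0.97}
    - {"x": 0.16,"y": 0.24,"z": 0.2,"rx": -0.57,"ry": 0.49,"rz": 0.97}

```text
clock: 15.0
tool_pos: [0.5151, 0.0076, 0.2172]
orientation: [177.0, -41.5, -49.5]
force: [0.3, -0.9, -0.7]
opening: 0.0239
gripper_force: 30.0
```

Run:
```python
from h import *
np.set_printoptions(suppress=True,precision=3)
o=ctrl.get_obs();T=pose(o);print(o['joint_pos'].round(0),o['tool_pos']);S0=tool(blank(20,-.012,(-.10,.06,.05)));print(rows(T,S0))
```

```text
[ 46.   2. -54.  52. -56. -45.] [0.515 0.008 0.217]
(14, array([ 0.143,  0.227,  0.19 , -0.528,  0.452,  0.907]))
```

play_rows:
  motion:
    - {"x": 0.14,"y": 0.23,"z": 0.19,"rx": -0.53,"ry": 0.45,"rz": 0.91}
    - {"x": 0.14,"y": 0.23,"z": 0.19,"rx": -0.53,"ry": 0.45,"rz": 0.91}
    - {"x": 0.14,"y": 0.23,"z": 0.19,"rx": -0.53,"ry": 0.45,"rz": 0.91}
    - {"x": 0.14,"y": 0.23,"z": 0.19,"rx": -0.53,"ry": 0.45,"rz": 0.91}

```text
clock: 15.5
tool_pos: [0.5082, -0.0242, 0.2137]
orientation: [-176.8, -48.8, -70.2]
force: [-0.2, -0.7, -0.8]
opening: 0.0238
gripper_force: 30.0
```

Run:
```python
from h import *
np.set_printoptions(suppress=True,precision=3)
o=ctrl.get_obs();T=pose(o);print(o['joint_pos'].round(1),o['tool_pos']);S0=tool(blank(20,-.012,(-.10,.06,.05)));print(rows(T,S0,10))
```

```text
[ 46.4   8.1 -52.6  50.6 -64.3 -62.7] [ 0.508 -0.024  0.214]
(10, array([ 0.144,  0.226,  0.191, -0.526,  0.453,  0.907]))
```

Clear of the joint-3 limit and easing, so I'll continue.

play_rows:
  motion:
    - {"x": 0.14,"y": 0.23,"z": 0.19,"rx": -0.53,"ry": 0.45,"rz": 0.91}
    - {"x": 0.14,"y": 0.23,"z": 0.19,"rx": -0.53,"ry": 0.45,"rz": 0.91}
    - {"x": 0.14,"y": 0.23,"z": 0.19,"rx": -0.53,"ry": 0.45,"rz": 0.91}
    - {"x": 0.14,"y": 0.23,"z": 0.19,"rx": -0.53,"ry": 0.45,"rz": 0.91}
    - {"x": 0.14,"y": 0.23,"z": 0.19,"rx": -0.53,"ry": 0.45,"rz": 0.91}
    - {"x": 0.14,"y": 0.23,"z": 0.19,"rx": -0.53,"ry": 0.45,"rz": 0.91}
    - {"x": 0.14,"y": 0.23,"z": 0.19,"rx": -0.53,"ry": 0.45,"rz": 0.91}
    - {"x": 0.14,"y": 0.23,"z": 0.19,"rx": -0.53,"ry": 0.45,"rz": 0.91}
    - {"x": 0.14,"y": 0.23,"z": 0.19,"rx": -0.53,"ry": 0.45,"rz": 0.91}
    - {"x": 0.14,"y": 0.23,"z": 0.19,"rx": -0.53,"ry": 0.45,"rz": 0.91}
    - {"x": 0,"y": 0,"z": 0,"rx": 0,"ry": 0,"rz": 0}

```text
clock: 16.88
tool_pos: [0.4576, -0.0862, 0.205]
orientation: [-144.3, -54.4, -136.8]
force: [0.0, -0.7, -0.2]
opening: 0.0239
gripper_force: 30.0
```

Run:
```python
from h import *
np.set_printoptions(suppress=True,precision=3)
o=ctrl.get_obs();T=pose(o);print(o['joint_pos'].round(1),o['tool_pos']);S1=tool(blank(20,-.012));print(rows(T,S1))
a=cams.snapshot('scene');b=cams.snapshot('side');cv2.imwrite('pics/s1.png',a);cv2.imwrite('pics/d1.png',b)
w=np.zeros((600,800,3),np.uint8);A=cv2.resize(a[130:270,230:390],None,fx=2.5,fy=2.5,interpolation=2);D=cv2.resize(b[140:270,270:400],None,fx=3,fy=3,interpolation=2)
w[:A.shape[0],:A.shape[1]]=A;w[:D.shape[0],405:405+D.shape[1]]=D;cv2.imwrite('pics/b1.png',w[:400])
# predicted blank ends in both
B=T@X
for n in('scene','side'):
    c=cal(n);print(n,[np.round(proj(c,(B@[x,y,z,1])[:3]),1) for x,y,z in((0,.075,0),(0,-.075,0))])
```

```text
[ 43.1  22.1 -43.   36.2 -81.3 -96.2] [ 0.458 -0.086  0.205]
(4, array([-0.391, -0.782,  0.926,  0.01 ,  0.008,  0.005]))
scene [array([326.1, 184.5]), array([312.1, 220.8])]
side [array([323.3, 201.8]), array([307.2, 230.3])]
```

View pics/b1.png

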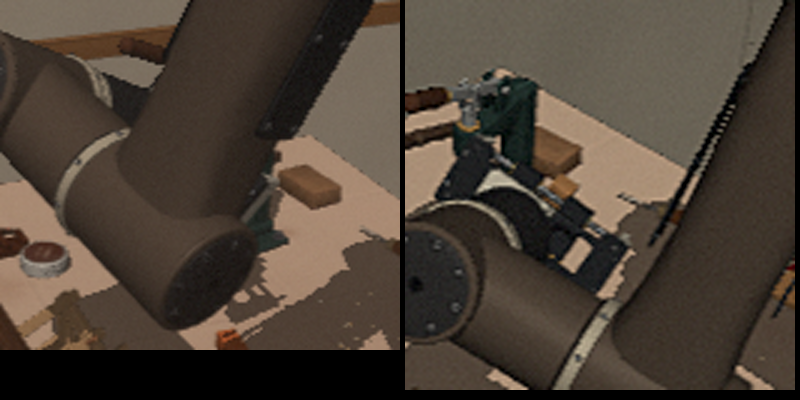

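Side view: the beech's top shows at side px (323,202), exactly where predicted, so the grasp is true. Moving in over the socket.

play_rows:
  motion:
    - {"x": -0.39,"y": -0.78,"z": 0.93,"rx": 0.01,"ry": 0.01,"rz": 0}
    - {"x": -0.39,"y": -0.78,"z": 0.93,"rx": 0.01,"ry": 0.01,"rz": 0}
    - {"x": -0.39,"y": -0.78,"z": 0.93,"rx": 0.01,"ry": 0.01,"rz": 0}
    - {"x": -0.39,"y": -0.78,"z": 0.93,"rx": 0.01,"ry": 0.01,"rz": 0.01}
    - {"x": 0,"y": 0,"z": 0,"rx": 0,"ry": 0,"rz": 0}

```text
clock: 17.6
tool_pos: [0.5367, -0.1745, 0.156]
orientation: [-144.0, -54.5, -137.0]
force: [-0.8, -0.5, -0.9]
opening: 0.0239
gripper_force: 30.0
```

Run:
```python
from h import *
np.set_printoptions(suppress=True,precision=3)
o=ctrl.get_obs();T=pose(o);print(o['joint_pos'].round(1),o['force'])
b=np.linalg.inv(PR)@T@X;print('low end press',(b@[0,-.075,0,1])[:3],'u',b[:3,1])
T=T
for th,d,n in((18,.003,3),(14,.009,2),(10,.014,2),(7,.020,2),(4,.026,2),(0,.031,2),(0,.037,2)):
    S=tool(blank(th,d));print(th,d,rows(T,S,n));T=S
im=cams.snapshot('side');cv2.imwrite('pics/d2.png',cv2.resize(im[150:270,260:400],None,fx=4,fy=4,interpolation=2))
```

```text
[ 27.3  28.7 -42.9  51.1 -72.8 -96.6] [-0.755 -0.465 -0.874]
low end press [-0.    -0.002  0.016] u [-0.341  0.001  0.94 ]
18 0.003 (3, array([-0.178,  0.02 ,  0.076, -0.079, -0.005, -0.14 ]))
14 0.009 (2, array([-0.121, -0.121,  0.07 , -0.25 ,  0.   , -0.433]))
10 0.014 (2, array([-0.101, -0.116,  0.058, -0.25 ,  0.   , -0.433]))
7 0.02 (2, array([-0.114, -0.083,  0.066, -0.188,  0.   , -0.325]))
4 0.026 (2, array([-0.115, -0.084,  0.066, -0.188, -0.   , -0.325]))
0 0.031 (2, array([-0.102, -0.116,  0.059, -0.25 ,  0.   , -0.433]))
0 0.037 (2, array([-0.104, -0.   ,  0.06 ,  0.   , -0.   , -0.   ]))
```

View pics/d2.png

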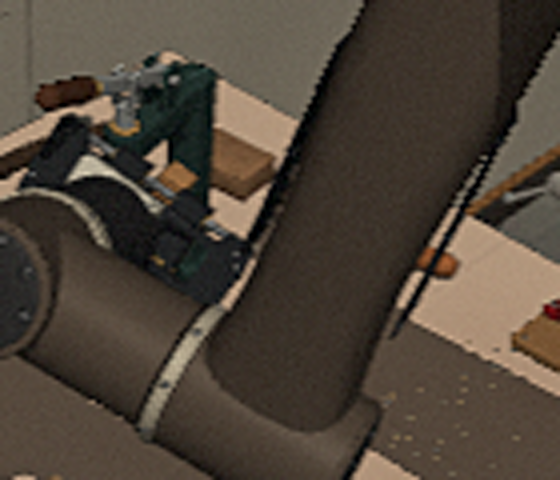

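The blank leans toward the robot beside the die, with the gripper clear of the frame. Lowering in stages now, watching the force.

play_rows:
  motion:
    - {"x": -0.18,"y": 0.02,"z": 0.08,"rx": -0.08,"ry": 0,"rz": -0.14}
    - {"x": -0.18,"y": 0.02,"z": 0.08,"rx": -0.08,"ry": 0,"rz": -0.14}
    - {"x": -0.18,"y": 0.02,"z": 0.08,"rx": -0.08,"ry": 0,"rz": -0.14}
    - {"x": -0.12,"y": -0.12,"z": 0.07,"rx": -0.25,"ry": 0,"rz": -0.43}
    - {"x": -0.12,"y": -0.12,"z": 0.07,"rx": -0.25,"ry": 0,"rz": -0.43}

```text
clock: 18.27
tool_pos: [0.5487, -0.1743, 0.1375]
orientation: [-153.4, -57.2, -129.1]
force: [0.4, -0.5, -0.7]
opening: 0.0235
gripper_force: 30.0
```

play_rows:
  motion:
    - {"x": -0.1,"y": -0.12,"z": 0.06,"rx": -0.25,"ry": 0,"rz": -0.43}
    - {"x": -0.1,"y": -0.12,"z": 0.06,"rx": -0.25,"ry": 0,"rz": -0.43}

```text
clock: 18.52
tool_pos: [0.5556, -0.1765, 0.1332]
orientation: [-160.4, -58.5, -123.2]
force: [1.7, -0.2, 1.1]
opening: 0.0238
gripper_force: 30.0
```

Run:
```python
from h import *
np.set_printoptions(suppress=True,precision=4)
o=ctrl.get_obs();T=pose(o);print(PR[:3,:3].T@o['force'],o['moment'])
b=np.linalg.inv(PR)@T@X;print('low end press',(b@[0,-.075,0,1])[:3],'u',b[:3,1]);g=np.linalg.inv(PR)@blank(10,.014);print((g@[0,-.075,0,1])[:3])
```

```text
[1.6502 0.27   1.1377] [ 2.6898 -0.7999  0.4608]
low end press [ 0.002   0.0017 -0.0114] u [-0.1751 -0.0002  0.9845]
[ 0.0012  0.     -0.0119]
```

play_rows:
  motion:
    - {"x": -0.11,"y": -0.08,"z": 0.07,"rx": -0.19,"ry": 0,"rz": -0.33}
    - {"x": -0.11,"y": -0.08,"z": 0.07,"rx": -0.19,"ry": 0,"rz": -0.33}
    - {"x": -0.11,"y": -0.08,"z": 0.07,"rx": -0.19,"ry": 0,"rz": -0.33}
    - {"x": -0.11,"y": -0.08,"z": 0.07,"rx": -0.19,"ry": 0,"rz": -0.33}

```text
clock: 19.02
tool_pos: [0.5648, -0.1801, 0.1214]
orientation: [-172.0, -59.8, -113.2]
force: [4.6, -2.1, 2.4]
opening: 0.0237
gripper_force: 30.0
```

Run:
```python
from h import *
np.set_printoptions(suppress=True,precision=4)
o=ctrl.get_obs();T=pose(o);print(PR[:3,:3].T@o['force'],o['moment'])
b=np.linalg.inv(PR)@T@X;print('low end press',(b@[0,-.075,0,1])[:3],'u',b[:3,1])
A=T
for th,d,n in((0,.031,3),(0,.0365,2)):
    S=tool(blank(th,d));print(rows(A,S,n));A=S
```

```text
[ 4.979  -0.7591  2.3909] [ 1.9384 -1.5942  1.4032]
low end press [ 0.0012  0.0008 -0.0245] u [-0.0697 -0.0001  0.9976]
(3, array([-0.07 , -0.073,  0.053, -0.17 ,  0.   , -0.286]))
(2, array([-0.095, -0.   ,  0.055,  0.   , -0.   , -0.   ]))
```

play_rows:
  motion:
    - {"x": -0.07,"y": -0.09,"z": 0.05,"rx": -0.17,"ry": 0,"rz": -0.29}
    - {"x": -0.07,"y": -0.09,"z": 0.05,"rx": -0.17,"ry": 0,"rz": -0.29}
    - {"x": -0.07,"y": -0.09,"z": 0.05,"rx": -0.17,"ry": 0,"rz": -0.29}
    - {"x": -0.1,"y": 0,"z": 0.055,"rx": 0,"ry": 0,"rz": 0}
    - {"x": 0,"y": 0,"z": 0,"rx": 0,"ry": 0,"rz": 0}

```text
clock: 19.65
tool_pos: [0.5701, -0.1829, 0.1119]
orientation: [179.9, -60.0, -106.4]
force: [1.2, -0.5, -1.0]
opening: 0.024
gripper_force: 30.0
```

Run:
```python
from h import *
np.set_printoptions(suppress=True,precision=4)
o=ctrl.get_obs();T=pose(o);print(PR[:3,:3].T@o['force'],o['moment'])
b=np.linalg.inv(PR)@T@X;print('low end press',(b@[0,-.075,0,1])[:3],'u',b[:3,1])
print(rows(T,tool(blank(0,.0375)),3))
```

```text
[ 1.2656 -0.1106 -1.0393] [ 3.023  -0.8308  0.0497]
low end press [ 0.0001 -0.0004 -0.0343] u [0.0007 0.0006 1.    ]
(3, array([-0.04 ,  0.002,  0.017,  0.005, -0.003,  0.001]))
```

play_rows:
  motion:
    - {"x": -0.035,"y": 0,"z": 0.02,"rx": 0,"ry": 0,"rz": 0}
    - {"x": -0.035,"y": 0,"z": 0.02,"rx": 0,"ry": 0,"rz": 0}
    - {"x": -0.035,"y": 0,"z": 0.02,"rx": 0,"ry": 0,"rz": 0}
    - {"x": 0,"y": 0,"z": 0,"rx": 0,"ry": 0,"rz": 0}

```text
clock: 20.15
tool_pos: [0.5706, -0.1828, 0.1096]
orientation: [-180.0, -60.0, -106.4]
force: [-1.2, 0.4, 0.9]
opening: 0.0241
gripper_force: 30.0
```

play_rows:
  motion:
    - {"x": -0.035,"y": 0,"z": 0.02,"rx": 0,"ry": 0,"rz": 0}
    - {"x": -0.035,"y": 0,"z": 0.02,"rx": 0,"ry": 0,"rz": 0}
    - {"x": 0,"y": 0,"z": 0,"rx": 0,"ry": 0,"rz": 0}

```text
clock: 20.52
tool_pos: [0.5708, -0.183, 0.1095]
orientation: [-179.9, -60.2, -106.5]
force: [-2.1, 3.4, 10.9]
opening: 0.0238
gripper_force: 30.0
```

Contact at the floor with 11 N, so the blank is home. Releasing.

play_rows:
  motion:
    - {"x": 0,"y": 0,"z": 0,"rx": 0,"ry": 0,"rz": 0}
    - {"x": 0,"y": 0,"z": 0,"rx": 0,"ry": 0,"rz": 0}
    - {"x": 0,"y": 0,"z": 0,"rx": 0,"ry": 0,"rz": 0}
    - {"x": 0,"y": 0,"z": 0,"rx": 0,"ry": 0,"rz": 0}
  fingers: 0.3

```text
clock: 21.02
tool_pos: [0.5707, -0.1828, 0.1072]
orientation: [-180.0, -60.0, -106.4]
force: [-0.9, -0.2, 0.2]
opening: 0.0552
gripper_force: 0.0
```

Run:
```python
from h import *
np.set_printoptions(suppress=True,precision=3)
o=ctrl.get_obs();T=pose(o);print(o['joint_pos'].round(1),o['force'],o['opening'])
# back out along -z tool 0.16
b=T@mk([0,0,-.13],np.eye(3));print('backed',b[:3,3],'press',(np.linalg.inv(PR)@b)[:3,3],ik(b,.4,-1))
G=(PR@[0,.088,.269,1])[:3];print('grip',G,'fwd',(PR@[0,.1,.215,1])[:3])
```

```text
[ 23.   37.4 -30.7  43.8 -75.  -72.6] [-0.876 -0.17   0.187] 0.055241874004487504
backed [ 0.603 -0.075  0.172] press [0.001 0.097 0.126] [ 35.075  39.296  -3.416  33.107 -99.146 -62.399]
grip [ 0.599 -0.083  0.315] fwd [ 0.603 -0.072  0.261]
```

Run:
```python
from h import *
np.set_printoptions(suppress=True,precision=3)
T=pose();seq=[]
A=T@mk([0,0,-.13],np.eye(3));B1=mk(A[:3,3]+PR[:3,:3]@[-.14,.03,0],A[:3,:3]);B2=mk(MP+PR[:3,:3]@[-.12,.10,.374],up(YP-90,15));Cc=mk(MP+PR[:3,:3]@[0,.088,.31],up(YP-90,15))
for n,(p,q) in dict(A=(T,A),B1=(A,B1),B2=(B1,B2),C=(B2,Cc)).items():
    k,a=rows(p,q);print(n,k,a,q[:3,3],ik(q,.4,-1).round(0))
```

```text
A 6 [-0.    -0.    -0.867 -0.    -0.     0.   ] [ 0.603 -0.075  0.172] [ 35.  39.  -3.  33. -99. -62.]
B1 6 [-0.1    0.933 -0.173 -0.    -0.     0.   ] [ 0.477 -0.006  0.172] [ 46.  33. -16.  23. -97. -73.]
B2 12 [ 0.609 -0.064 -0.597  0.    -0.938 -0.   ] [ 0.488 -0.038  0.42 ] [ 28.   2.  -0.  11. -99. -44.]
C 5 [-0.04  -0.96   0.519 -0.    -0.     0.   ] [ 0.599 -0.083  0.356] [ 19.  13.   6.  12. -91. -36.]
```

play_rows:
  motion:
    - {"x": 0,"y": 0,"z": -0.5,"rx": 0,"ry": 0,"rz": 0}
    - {"x": 0,"y": 0,"z": -0.9,"rx": 0,"ry": 0,"rz": 0}
    - {"x": 0,"y": 0,"z": -0.95,"rx": 0,"ry": 0,"rz": 0}
    - {"x": 0,"y": 0,"z": -0.95,"rx": 0,"ry": 0,"rz": 0}
    - {"x": 0,"y": 0,"z": -0.95,"rx": 0,"ry": 0,"rz": 0}
    - {"x": 0,"y": 0,"z": -0.95,"rx": 0,"ry": 0,"rz": 0}

```text
clock: 21.78
tool_pos: [0.6032, -0.0723, 0.1735]
orientation: [-179.9, -59.9, -106.4]
force: [-0.1, 0.2, 0.1]
opening: 0.0571
gripper_force: 0.0
```

play_rows:
  motion:
    - {"x": -0.1,"y": 0.93,"z": -0.17,"rx": 0,"ry": 0,"rz": 0}
    - {"x": -0.1,"y": 0.93,"z": -0.17,"rx": 0,"ry": 0,"rz": 0}
    - {"x": -0.1,"y": 0.93,"z": -0.17,"rx": 0,"ry": 0,"rz": 0}
    - {"x": -0.1,"y": 0.93,"z": -0.17,"rx": 0,"ry": 0,"rz": 0}
    - {"x": -0.1,"y": 0.93,"z": -0.17,"rx": 0,"ry": 0,"rz": 0}
    - {"x": -0.1,"y": 0.93,"z": -0.17,"rx": 0,"ry": 0,"rz": 0}
  fingers: -1

```text
clock: 22.52
tool_pos: [0.4755, -0.0064, 0.1722]
orientation: [-180.0, -60.0, -106.4]
force: [0.2, 0.2, -0.1]
opening: 0.0035
gripper_force: 0.0
```

play_rows:
  motion:
    - {"x": 0.61,"y": -0.06,"z": -0.6,"rx": 0,"ry": -0.94,"rz": 0}
    - {"x": 0.61,"y": -0.06,"z": -0.6,"rx": 0,"ry": -0.94,"rz": 0}
    - {"x": 0.61,"y": -0.06,"z": -0.6,"rx": 0,"ry": -0.94,"rz": 0}
    - {"x": 0.61,"y": -0.06,"z": -0.6,"rx": 0,"ry": -0.94,"rz": 0}
    - {"x": 0.61,"y": -0.06,"z": -0.6,"rx": 0,"ry": -0.94,"rz": 0}
    - {"x": 0.61,"y": -0.06,"z": -0.6,"rx": 0,"ry": -0.94,"rz": 0}
    - {"x": 0.61,"y": -0.06,"z": -0.6,"rx": 0,"ry": -0.94,"rz": 0}
    - {"x": 0.61,"y": -0.06,"z": -0.6,"rx": 0,"ry": -0.94,"rz": 0}
    - {"x": 0.61,"y": -0.06,"z": -0.6,"rx": 0,"ry": -0.94,"rz": 0}
    - {"x": 0.61,"y": -0.06,"z": -0.6,"rx": 0,"ry": -0.94,"rz": 0}
    - {"x": 0.61,"y": -0.06,"z": -0.6,"rx": 0,"ry": -0.94,"rz": 0}
    - {"x": 0.61,"y": -0.06,"z": -0.6,"rx": 0,"ry": -0.94,"rz": 0}

```text
clock: 24.02
tool_pos: [0.4856, -0.0373, 0.4212]
orientation: [180.0, -14.7, -106.4]
force: [0.4, 0.1, 0.1]
opening: 0.0005
gripper_force: 0.0
```

Run:
```python
from h import *
np.set_printoptions(suppress=True,precision=3)
o=ctrl.get_obs();T=pose(o);print(o['joint_pos'].round(1),o['force'],T[:3,3])
Cc=mk(MP+PR[:3,:3]@[0,.088,.31],up(YP-90,15));print(rows(T,Cc,7))
a=cams.snapshot('scene');b=cams.snapshot('side');c=cal('wrist');w_=cams.snapshot('wrist');cv2.imwrite('pics/w4.png',w_)
w=np.zeros((600,800,3),np.uint8)
A=cv2.resize(a[130:250,260:390],None,fx=3,fy=3,interpolation=2);D=cv2.resize(b[140:250,250:380],None,fx=3,fy=3,interpolation=2);E_=w_
w[:A.shape[0],:A.shape[1]]=A;w[:D.shape[0],400:400+D.shape[1]]=D;e=cv2.resize(w_[:,:],(320,240));w[360:600,:320]=e
cv2.imwrite('pics/chk.png',w);print([proj(c,PR[:3,3]),proj(c,(PR@[0,0,.114,1])[:3]),proj(c,(PR@[0,.088,.269,1])[:3])])
```

```text
[ 27.6   1.5  -4.5  10.6 -94.3 -44.1] [0.371 0.102 0.082] [ 0.486 -0.037  0.421]
(7, array([-0.03 , -0.698,  0.377,  0.001,  0.01 ,  0.002]))
[(np.float64(204.5965358955495), np.float64(163.80257870160034)), (np.float64(185.76839745466026), np.float64(153.15950029279557)), (np.float64(136.19173382916992), np.float64(224.67334579570408))]
```

View pics/chk.png

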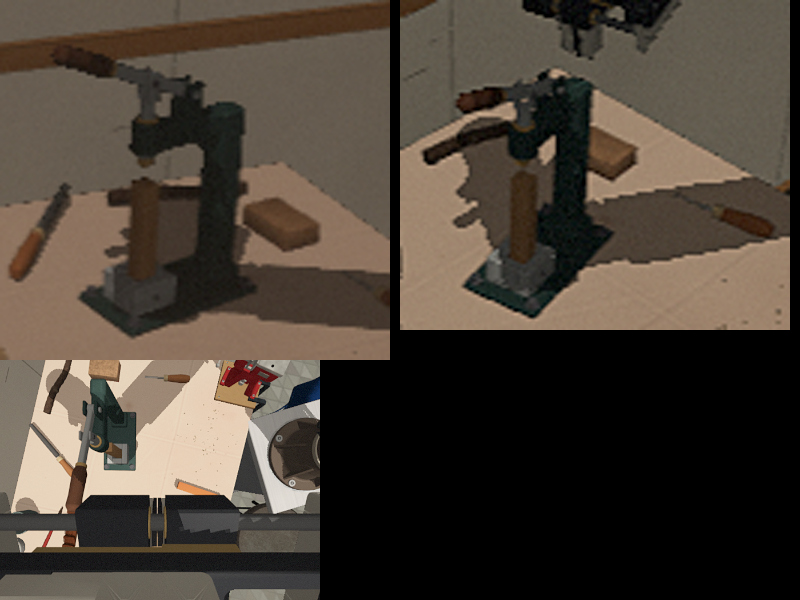

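The blank stands upright in the socket in both views, with the die clear above it and the lever up. Moving over the grip.

play_rows:
  motion:
    - {"x": -0.03,"y": -0.7,"z": 0.38,"rx": 0,"ry": 0.01,"rz": 0}
    - {"x": -0.03,"y": -0.7,"z": 0.38,"rx": 0,"ry": 0.01,"rz": 0}
    - {"x": -0.03,"y": -0.7,"z": 0.38,"rx": 0,"ry": 0.01,"rz": 0}
    - {"x": -0.03,"y": -0.7,"z": 0.38,"rx": 0,"ry": 0.01,"rz": 0}
    - {"x": -0.03,"y": -0.7,"z": 0.38,"rx": 0,"ry": 0.01,"rz": 0}
    - {"x": -0.03,"y": -0.7,"z": 0.38,"rx": 0,"ry": 0.01,"rz": 0}
    - {"x": -0.03,"y": -0.7,"z": 0.38,"rx": 0,"ry": 0.01,"rz": 0}
    - {"x": 0,"y": 0,"z": 0,"rx": 0,"ry": 0,"rz": 0}

```text
clock: 25.18
tool_pos: [0.6014, -0.0845, 0.3535]
orientation: [179.9, -15.2, -106.4]
force: [-0.5, -0.1, 0.4]
opening: 0.0003
gripper_force: 0.0
```

Run:
```python
from h import *
np.set_printoptions(suppress=True,precision=3)
o=ctrl.get_obs();T=pose(o);M=up(YP-90,15);print(o['force'],T[:3,3],(np.linalg.inv(PR)@T)[:3,3])
p=mk(MP+PR[:3,:3]@[0,.088,.326-.046],M);q=mk(MP+PR[:3,:3]@[0,.100,.277-.046],M)
print(rows(T,p,5),rows(p,q,8),'1mm down',rows(q,mk(q[:3,3]-[0,0,.001],M),1))
```

```text
[-0.508 -0.114  0.398] [ 0.601 -0.085  0.354] [0.002 0.087 0.308]
(5, array([-0.064,  0.019,  0.211,  0.006, -0.012, -0.002])) (8, array([-0.121,  0.   ,  0.221, -0.   , -0.   ,  0.   ])) 1mm down (1, array([-0.01 ,  0.   ,  0.039, -0.   , -0.   ,  0.   ]))
```

play_rows:
  motion:
    - {"x": -0.06,"y": 0.02,"z": 0.21,"rx": 0,"ry": 0,"rz": 0}
    - {"x": -0.06,"y": 0.02,"z": 0.21,"rx": 0,"ry": 0,"rz": 0}
    - {"x": -0.06,"y": 0.02,"z": 0.21,"rx": 0,"ry": 0,"rz": 0}
    - {"x": -0.06,"y": 0.02,"z": 0.21,"rx": 0,"ry": 0,"rz": 0}
    - {"x": -0.06,"y": 0.02,"z": 0.21,"rx": 0,"ry": 0,"rz": 0}
    - {"x": -0.12,"y": 0,"z": 0.22,"rx": 0,"ry": 0,"rz": 0}
    - {"x": -0.12,"y": 0,"z": 0.22,"rx": 0,"ry": 0,"rz": 0}

```text
clock: 26.05
tool_pos: [0.6001, -0.0796, 0.3164]
orientation: [-179.9, -15.1, -106.4]
force: [1.3, 2.1, 4.9]
opening: 0.0004
gripper_force: 2.1
```

play_rows:
  motion:
    - {"x": -0.12,"y": 0,"z": 0.22,"rx": 0,"ry": 0,"rz": 0}
    - {"x": -0.12,"y": 0,"z": 0.22,"rx": 0,"ry": 0,"rz": 0}
    - {"x": -0.12,"y": 0,"z": 0.22,"rx": 0,"ry": 0,"rz": 0}
    - {"x": -0.12,"y": 0,"z": 0.22,"rx": 0,"ry": 0,"rz": 0}
    - {"x": -0.12,"y": 0,"z": 0.22,"rx": 0,"ry": 0,"rz": 0}
    - {"x": 0,"y": 0,"z": 0,"rx": 0,"ry": 0,"rz": 0}

```text
clock: 26.8
tool_pos: [0.6019, -0.0729, 0.2854]
orientation: [-179.9, -15.1, -106.4]
force: [2.0, 2.0, 5.9]
opening: 0.0004
gripper_force: 2.6
```

Following the spring. Pressing on toward the blank in small steps.

play_rows:
  motion:
    - {"x": -0.04,"y": 0,"z": 0.16,"rx": 0,"ry": 0,"rz": 0}
    - {"x": -0.04,"y": 0,"z": 0.16,"rx": 0,"ry": 0,"rz": 0}
    - {"x": -0.03,"y": 0,"z": 0.12,"rx": 0,"ry": 0,"rz": 0}
    - {"x": 0,"y": 0,"z": 0,"rx": 0,"ry": 0,"rz": 0}

```text
clock: 27.3
tool_pos: [0.6022, -0.0728, 0.2745]
orientation: [-179.9, -15.1, -106.4]
force: [1.0, 4.0, 6.5]
opening: 0.0003
gripper_force: 3.1
```

play_rows:
  motion:
    - {"x": -0.02,"y": 0,"z": 0.08,"rx": 0,"ry": 0,"rz": 0}
    - {"x": -0.02,"y": 0,"z": 0.08,"rx": 0,"ry": 0,"rz": 0}
    - {"x": 0,"y": 0,"z": 0,"rx": 0,"ry": 0,"rz": 0}

```text
clock: 27.68
tool_pos: [0.6024, -0.0728, 0.2723]
orientation: [-179.8, -15.1, -106.4]
force: [-1.5, 7.1, 15.1]
opening: 0.0003
gripper_force: 7.4
```

play_rows:
  motion:
    - {"x": -0.01,"y": 0,"z": 0.04,"rx": 0,"ry": 0,"rz": 0}
    - {"x": 0,"y": 0,"z": 0,"rx": 0,"ry": 0,"rz": 0}
    - {"x": 0,"y": 0,"z": 0,"rx": 0,"ry": 0,"rz": 0}
    - {"x": 0,"y": 0,"z": 0,"rx": 0,"ry": 0,"rz": 0}

```text
clock: 28.18
tool_pos: [0.6025, -0.0728, 0.2719]
orientation: [-179.7, -15.1, -106.4]
force: [-3.1, 7.9, 19.0]
opening: 0.0002
gripper_force: 9.1
```

19 N has been held for half a second. Now I'll raise slowly, following the lever back up and clear of it.

play_rows:
  motion:
    - {"x": 0.02,"y": 0,"z": -0.1,"rx": 0,"ry": 0,"rz": 0}
    - {"x": 0.05,"y": 0,"z": -0.2,"rx": 0,"ry": 0,"rz": 0}
    - {"x": 0.1,"y": 0,"z": -0.3,"rx": 0,"ry": 0,"rz": 0}
    - {"x": 0.1,"y": 0,"z": -0.3,"rx": 0,"ry": 0,"rz": 0}
    - {"x": 0.1,"y": 0,"z": -0.3,"rx": 0,"ry": 0,"rz": 0}
    - {"x": 0.1,"y": 0,"z": -0.3,"rx": 0,"ry": 0,"rz": 0}
    - {"x": 0.1,"y": 0,"z": -0.3,"rx": 0,"ry": 0,"rz": 0}
    - {"x": 0.1,"y": 0,"z": -0.4,"rx": 0,"ry": 0,"rz": 0}
    - {"x": 0.1,"y": 0,"z": -0.5,"rx": 0,"ry": 0,"rz": 0}
    - {"x": 0.1,"y": 0,"z": -0.7,"rx": 0,"ry": 0,"rz": 0}
    - {"x": 0.1,"y": 0,"z": -0.8,"rx": 0,"ry": 0,"rz": 0}
    - {"x": 0.1,"y": 0,"z": -0.8,"rx": 0,"ry": 0,"rz": 0}
    - {"x": 0,"y": 0.7,"z": -0.5,"rx": 0,"ry": 0,"rz": 0}
    - {"x": 0,"y": 0.7,"z": 0,"rx": 0,"ry": 0,"rz": 0}
    - {"x": 0,"y": 0.7,"z": 0,"rx": 0,"ry": 0,"rz": 0}
    - {"x": 0,"y": 0.7,"z": 0,"rx": 0,"ry": 0,"rz": 0}
    - {"x": 0,"y": 0.7,"z": 0,"rx": 0,"ry": 0,"rz": 0}
    - {"x": 0,"y": 0,"z": 0,"rx": 0,"ry": 0,"rz": 0}
    - {"x": 0,"y": 0,"z": 0,"rx": 0,"ry": 0,"rz": 0}

```text
clock: 30.55
tool_pos: [0.5202, -0.0388, 0.4086]
orientation: [-180.0, -15.2, -106.4]
force: [0.0, -0.5, 1.0]
opening: 0.0002
gripper_force: 0.0
```

Run:
```python
from h import *
np.set_printoptions(suppress=True,precision=3)
o=ctrl.get_obs();print(o['tool_pos'],o['force'],o['clock'],np.abs(o['qvel']).max())
# compare with the pre-stamp pictures: press region difference
a=cams.snapshot('scene');b=cams.snapshot('side')
p=cv2.imread('pics/chk.png');A=cv2.resize(a[130:250,260:390],None,fx=3,fy=3,interpolation=2);D=cv2.resize(b[140:250,250:380],None,fx=3,fy=3,interpolation=2)
def lum(im):return cv2.cvtColor(im,cv2.COLOR_BGR2HSV)
for n,new,old,boxes in(('scene',A,p[:360,:390],dict(grip=(50,40,120,80),blank=(125,165,165,285))),('side',D,p[:330,400:790],dict(grip=(50,80,100,115),blank=(108,160,142,265)))):
    for k,(x0,y0,x1,y1) in boxes.items():
        u,v=[cv2.cvtColor(i[y0:y1,x0:x1],cv2.COLOR_BGR2GRAY).astype(np.float32) for i in(new,old)]
        print(n,k,'mean diff',np.abs(u-v).mean().round(2),'shift px/3',cv2.phaseCorrelate(u,v))
```

```text
[ 0.52  -0.039  0.409] [ 0.03  -0.457  0.959] 30.55 0.865617083980643
scene grip mean diff 3.3 shift px/3 ((-0.11049732722524652, -0.019845406523380404), 0.8325881315602197)
scene blank mean diff 3.82 shift px/3 ((0.016484651931289562, 0.10812044728918124), 0.4785181442896525)
side grip mean diff 6.99 shift px/3 ((-0.05927512130563528, 0.09555311537880229), 0.8529377391603258)
side blank mean diff 7.56 shift px/3 ((-0.18871073099940006, 0.016089479165671605), 0.45941716751443995)
```

The lever and blank are exactly where they were before the stamp, and the arm is clear. Handing in.

```bash
python3 -c "
from plant import workorder
print(workorder.close_job())"
```

```text
the job is handed in; nothing more can be done
None
```

The beech blank stands home in the press socket, was stamped with about 19 N at the grip, the lever is back up, and the job is handed in at about 31 s; hand-in returned no verdict.

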